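# Open the screened test box with a pry blade and put its modules right

### The arm

A 7-joint arm with a two-finger parallel gripper is mounted at the origin on the work surface. World frame = base frame: x ahead of the robot, y to its left, z up, the work surface at z = 0. Lengths are in m, angles in rad, forces in N, time in s.
With the tool pointing down it reaches from about 0.4 to 0.85 m from the base axis. Payload 4.5 kg.
Tool frame: the origin (TCP) lies at the very end of the fingers, on their centre line; the grasp point (between the pads) lies 19 mm behind it; z points along the fingers, y is the line along which they close (so a half turn about z gives the same grasp; the last joint's range is limited). The gripper opens to 88 mm and grips with 3 to 60 N. Pads are 18 mm wide; open, the fingers measure 123 mm over their backs; the gripper's body (75 mm by 187 mm) begins 45 mm behind the grasp point.
Start: joints at [-1.19, 0.689, -0.195, 1.565, 0.157, 0.902, -0.215], TCP at [0.212, 0.588, 0.205] pointing down, gripper open.
Joint ranges: [-3.01, 3.01], [-0.46, 2.08], [-1.47, 1.51], [0.13, 2.56], [-1, 4.14], [0.04, 2.09], [-2.66, 2.66]. Speed limits (rad/s): [2.57, 2.57, 3.14, 3.14, 3.14, 3.14, 3.14].

### API

Orientations are given as a unit quaternion [x, y, z, w].
In Python, from plant import r gives the robot as it stands. The module is installed in compiled form; this text tells all that it offers.
- The arm moves only by the tool step_arm, never from a script. Its argument "increments" is a list of rows, each a list of 2 entries, a list of its own where there are three numbers: the shift along the world's x, y, z in cm, then the turn, a rotation vector about the world's x, y, z in degrees. A call has exactly 10 rows; each row shifts and turns the commanded pose from where the row before left it; what a row does not reach is not made up. A row lasts 1/10 s, in which the tool goes at most 50 mm and 8.59 degrees, less where a joint would pass 70% of its speed; a pose out of reach is approached as far as the arm can. A call is refused whole if a number of a shift passes 5 or a number of a turn 8.59, either way. A call with a gripper value outside its range is refused whole. "fingers" is the opening, from 0 (shut) to 1 (fully open), set as the call begins (left out, the last holds). The fingers move at their own pace and stop on an object; "grip_force" is the grip in N (left out, the last holds). Time passes only in rows, so rows that do not move let the fingers close, or fill a call up. It gives the time, the measured TCP pose, the force, the opening and the grip force at its end, in the units of the state.
- r.get_state(): the state, without advancing time (a new reading comes with each control period).
- r.snapshot(name): name is "scene" or "top" or "wrist"; returns (picture, depth): 480x640x3 uint8, red, green, blue; 480x640 float32, m along the optical axis (not along the pixel's ray), 0 where there is no reading.
- r.calibration(name): a dict with "fov_y" (degrees; the focal length in pixels is half the picture's height over the tangent of half this angle, whatever the lens; pixels are square), "cx", "cy" (the principal point, pixels), "R" (3x3) and "t" (3): a world point X has camera coordinates R X + t. Camera axes: x right, y down, z forward; pixel columns grow to the right and rows downward; lengths in m; the calibration is good to about 2 mm. A picture is of the moment at which its call begins: read the wrist's pose just before it. calibration takes no time and is no camera call; for the wrist camera it gives the pose at the moment of the call.
- r.finish_job(): hands the job in; it is judged then, once.
The state is a dict: "clock": time; "q": joint angles; "qd": joint speeds; "joint_torque": joint torques, N m; "tool_pos": TCP position; "eef_rot": TCP orientation; "contact_force": force on the tool from outside, world axes, zero at the start; "moment": the same for the moment, N m; "opening": opening from 0.0 (shut) to 1.0 (fully open); "finger_force": force on a finger pad.
Only numpy, scipy, OpenCV 4.12 (cv2) and the standard library are available. Lean on these libraries where they do the work, as an engineer would, in place of code of your own. Each camera call takes 0.05 s, during which the arm holds its last target. There are 200 camera calls.

### The job

The screened test box is meant to hold four blue modules, but an orange one has got into it and other bays may be empty. Lever the tight lid open at its notch with the pry blade from the blue mat and swing it back past upright; stand the box's orange module upright in the red tray and fill every free bay with a blue module from the stock tray, leaving the stock's own orange one in stock. Finish with the lid fully shut and the pry blade lying back on its mat, and do not disturb the meter, the bottle or the reel.

Things in the scene. Friction and masses are not known exactly. Their poses are not given: they have to be found in the camera images.
- testbox: Screened test box: bare aluminium box fixed to the bench, 180 mm (its x) by 152 mm (its y), rim 74 mm above the bench, walls 6 mm thick, open on top but for its lid. Origin under its centre at bench level, z up. The lid is hinged along the +y wall; the pry notch is in the middle of the opposite, -y wall. Inside floor 14 mm above the bench, with four bays bounded by black ribs 8 mm high.
- notch (a point): Pry notch: a gap through the top of the box's -y wall, straight under the lid: 60 mm wide along x, 9 mm high (from 65 to 74 mm above the bench), through the 6 mm wall. A yellow line marks it. This point is the middle of the gap on the wall's outer face; axes as the box. A blade goes in along +y; nothing is in its way inside, as the modules reach up to 58 mm.
- lid (a joint): Angle of the box's lid (rad): 0 fully shut, 1.57 upright, 2.1 right back at its stop. The lid is a grey plate 180 x 152 x 8 mm lying on the rim, flush with the outer faces of the walls, without a handle. Its hinge is stiff: it stays at any angle, and takes some 3 to 4 N at the free edge to lift.
- lid_hinge (a point): Middle of the lid's hinge line, at rim height (lower face of the lid); axes as the box; the hinge line runs along x and the shut lid reaches 152 mm from it to -y.
- pry_handle (a point): Pry blade (loose, about 110 g, lying on the blue mat): a flat steel blade in a black handle with yellow ferrule. Handle 90 mm long, 18 mm wide, 26 mm high; this point is the handle's centre, 13 mm above its underside. x points along the tool towards the blade's tip, z up as it lies. The blade is 20 mm wide, 2.5 mm thick and reaches from the handle's end (45 mm from this point) to the tip, 125 mm from this point, level with this point.
- mat: Blue tool mat fixed to the bench, 150 mm (x) by 240 mm (y), 3 mm thick; origin under its centre. The pry blade belongs on it.
- stock: Grey stock tray fixed to the bench, open, 216 mm (x) by 180 mm (y), walls 4 mm thick and 20 mm high, floor 4 mm above the bench; origin under its centre. Spare modules stand in it, most blue, one orange.
- reject: Red reject tray fixed to the bench, empty, 130 mm (x) by 110 mm (y), walls 4 mm thick and 25 mm high, floor 4 mm above the bench; origin under its centre.
- bay0 (a point): Bay 0 of the test box (-x, -y corner): centre of its floor, 14 mm above the bench; axes as the box. A pocket 76 mm (x) by 52 mm (y) for one module lying along x, 41 mm from the box's middle in x and 29 mm in y. Beside a seated module's pull bar 44 mm are free up to the next bar and 34 mm up to the wall. It is free, or filled by a blue module or by the orange one.
- bay1 (a point): Bay 1 of the test box (+x, -y corner): centre of its floor, 14 mm above the bench; axes as the box. A pocket 76 mm (x) by 52 mm (y) for one module lying along x, 41 mm from the box's middle in x and 29 mm in y. Beside a seated module's pull bar 44 mm are free up to the next bar and 34 mm up to the wall. It is free, or filled by a blue module or by the orange one.
- bay2 (a point): Bay 2 of the test box (-x, +y corner): centre of its floor, 14 mm above the bench; axes as the box. A pocket 76 mm (x) by 52 mm (y) for one module lying along x, 41 mm from the box's middle in x and 29 mm in y. Beside a seated module's pull bar 44 mm are free up to the next bar and 34 mm up to the wall. It is free, or filled by a blue module or by the orange one.
- bay3 (a point): Bay 3 of the test box (+x, +y corner): centre of its floor, 14 mm above the bench; axes as the box. A pocket 76 mm (x) by 52 mm (y) for one module lying along x, 41 mm from the box's middle in x and 29 mm in y. Beside a seated module's pull bar 44 mm are free up to the next bar and 34 mm up to the wall. It is free, or filled by a blue module or by the orange one.
- blue_a_mid (a point): Blue module (in one of the bays of the test box, or absent in this run): body 70 x 46 x 18 mm with a pull bar 50 mm long, 14 mm wide and 26 mm high along its middle on top (44 mm high in all), 150 g. This point is its centre, 22 mm above its underside; x along the length and the pull bar, z up. Either way round will do in a bay.
- blue_b_mid (a point): Blue module (in one of the bays of the test box, or absent in this run): body 70 x 46 x 18 mm with a pull bar 50 mm long, 14 mm wide and 26 mm high along its middle on top (44 mm high in all), 150 g. This point is its centre, 22 mm above its underside; x along the length and the pull bar, z up. Either way round will do in a bay.
- blue_c_mid (a point): Blue module (in one of the bays of the test box, or absent in this run): body 70 x 46 x 18 mm with a pull bar 50 mm long, 14 mm wide and 26 mm high along its middle on top (44 mm high in all), 150 g. This point is its centre, 22 mm above its underside; x along the length and the pull bar, z up. Either way round will do in a bay.
- blue_d_mid (a point): Blue module (spare, in the stock tray): body 70 x 46 x 18 mm with a pull bar 50 mm long, 14 mm wide and 26 mm high along its middle on top (44 mm high in all), 150 g. This point is its centre, 22 mm above its underside; x along the length and the pull bar, z up. Either way round will do in a bay.
- blue_e_mid (a point): Blue module (spare, in the stock tray): body 70 x 46 x 18 mm with a pull bar 50 mm long, 14 mm wide and 26 mm high along its middle on top (44 mm high in all), 150 g. This point is its centre, 22 mm above its underside; x along the length and the pull bar, z up. Either way round will do in a bay.
- blue_f_mid (a point): Blue module (spare, in the stock tray): body 70 x 46 x 18 mm with a pull bar 50 mm long, 14 mm wide and 26 mm high along its middle on top (44 mm high in all), 150 g. This point is its centre, 22 mm above its underside; x along the length and the pull bar, z up. Either way round will do in a bay.
- orange_x_mid (a point): Orange module, the wrong one in the test box, in one of the bays: same shape as the blue ones. This point is its centre, 22 mm above its underside; x along the pull bar, z up.
- orange_y_mid (a point): Orange spare module in the stock tray, where it belongs: same shape as the blue ones, point at its centre.
- meter: Bystander: yellow-edged hand-held multimeter lying on its back, 190 x 90 x 36 mm; origin under its centre. Not part of the job.
- solvent: Bystander: amber bottle with white cap, 56 mm across, 150 mm high, standing; origin under its centre. Not part of the job.
- reel: Bystander: metal solder reel standing on end, 64 mm across, 46 mm high; origin under its centre. Not part of the job.
Mind the look-alikes: they are no part of the job. Leave any black or yellow look-alike of the part that bears blue_d_mid alone.

How it is judged:
On the way, in this order (a step that is already met when the one before it is completed fails the run):
1. the lid is levered ajar (0.15 rad) by the pry blade, not by the fingers (value of joint lid above 0.15 rad and contact force between pryblade and lid above 0.3 N and contact force between the fingers and lid below 0.3 N), for 0.1 s.
2. the lid stands open past upright (value of joint lid above 1.6 rad), for 0.2 s.
At the end, for the whole second after the job is handed in: Lid shut (0.04 rad); every bay holds a seated, upright blue module (centre within 8 mm, on the floor within 4 mm, 0.1 rad); the box's orange module stands on the red tray's floor (0.2 rad), the other one is still in stock; the pry blade is at rest, handle centre over the mat (value of joint lid below 0.04 rad and ((horizontal distance between blue_a_mid and bay0 below 0.008 m and z of blue_a_mid in the frame of bay0 below 0.026 m and angle between blue_a_mid's own z axis and vertical below 0.1 rad) or (horizontal distance between blue_b_mid and bay0 below 0.008 m and z of blue_b_mid in the frame of bay0 below 0.026 m and angle between blue_b_mid's own z axis and vertical below 0.1 rad) or (horizontal distance between blue_c_mid and bay0 below 0.008 m and z of blue_c_mid in the frame of bay0 below 0.026 m and angle between blue_c_mid's own z axis and vertical below 0.1 rad) or (horizontal distance between blue_d_mid and bay0 below 0.008 m and z of blue_d_mid in the frame of bay0 below 0.026 m and angle between blue_d_mid's own z axis and vertical below 0.1 rad) or (horizontal distance between blue_e_mid and bay0 below 0.008 m and z of blue_e_mid in the frame of bay0 below 0.026 m and angle between blue_e_mid's own z axis and vertical below 0.1 rad) or (horizontal distance between blue_f_mid and bay0 below 0.008 m and z of blue_f_mid in the frame of bay0 below 0.026 m and angle between blue_f_mid's own z axis and vertical below 0.1 rad)) and ((horizontal distance between blue_a_mid and bay1 below 0.008 m and z of blue_a_mid in the frame of bay1 below 0.026 m and angle between blue_a_mid's own z axis and vertical below 0.1 rad) or (horizontal distance between blue_b_mid and bay1 below 0.008 m and z of blue_b_mid in the frame of bay1 below 0.026 m and angle between blue_b_mid's own z axis and vertical below 0.1 rad) or (horizontal distance between blue_c_mid and bay1 below 0.008 m and z of blue_c_mid in the frame of bay1 below 0.026 m and angle between blue_c_mid's own z axis and vertical below 0.1 rad) or (horizontal distance between blue_d_mid and bay1 below 0.008 m and z of blue_d_mid in the frame of bay1 below 0.026 m and angle between blue_d_mid's own z axis and vertical below 0.1 rad) or (horizontal distance between blue_e_mid and bay1 below 0.008 m and z of blue_e_mid in the frame of bay1 below 0.026 m and angle between blue_e_mid's own z axis and vertical below 0.1 rad) or (horizontal distance between blue_f_mid and bay1 below 0.008 m and z of blue_f_mid in the frame of bay1 below 0.026 m and angle between blue_f_mid's own z axis and vertical below 0.1 rad)) and ((horizontal distance between blue_a_mid and bay2 below 0.008 m and z of blue_a_mid in the frame of bay2 below 0.026 m and angle between blue_a_mid's own z axis and vertical below 0.1 rad) or (horizontal distance between blue_b_mid and bay2 below 0.008 m and z of blue_b_mid in the frame of bay2 below 0.026 m and angle between blue_b_mid's own z axis and vertical below 0.1 rad) or (horizontal distance between blue_c_mid and bay2 below 0.008 m and z of blue_c_mid in the frame of bay2 below 0.026 m and angle between blue_c_mid's own z axis and vertical below 0.1 rad) or (horizontal distance between blue_d_mid and bay2 below 0.008 m and z of blue_d_mid in the frame of bay2 below 0.026 m and angle between blue_d_mid's own z axis and vertical below 0.1 rad) or (horizontal distance between blue_e_mid and bay2 below 0.008 m and z of blue_e_mid in the frame of bay2 below 0.026 m and angle between blue_e_mid's own z axis and vertical below 0.1 rad) or (horizontal distance between blue_f_mid and bay2 below 0.008 m and z of blue_f_mid in the frame of bay2 below 0.026 m and angle between blue_f_mid's own z axis and vertical below 0.1 rad)) and ((horizontal distance between blue_a_mid and bay3 below 0.008 m and z of blue_a_mid in the frame of bay3 below 0.026 m and angle between blue_a_mid's own z axis and vertical below 0.1 rad) or (horizontal distance between blue_b_mid and bay3 below 0.008 m and z of blue_b_mid in the frame of bay3 below 0.026 m and angle between blue_b_mid's own z axis and vertical below 0.1 rad) or (horizontal distance between blue_c_mid and bay3 below 0.008 m and z of blue_c_mid in the frame of bay3 below 0.026 m and angle between blue_c_mid's own z axis and vertical below 0.1 rad) or (horizontal distance between blue_d_mid and bay3 below 0.008 m and z of blue_d_mid in the frame of bay3 below 0.026 m and angle between blue_d_mid's own z axis and vertical below 0.1 rad) or (horizontal distance between blue_e_mid and bay3 below 0.008 m and z of blue_e_mid in the frame of bay3 below 0.026 m and angle between blue_e_mid's own z axis and vertical below 0.1 rad) or (horizontal distance between blue_f_mid and bay3 below 0.008 m and z of blue_f_mid in the frame of bay3 below 0.026 m and angle between blue_f_mid's own z axis and vertical below 0.1 rad)) and x of orange_x_mid in the frame of reject between -0.05 and 0.05 m and y of orange_x_mid in the frame of reject between -0.045 and 0.045 m and z of orange_x_mid in the frame of reject below 0.034 m and angle between orange_x_mid's own z axis and vertical below 0.2 rad and x of orange_y_mid in the frame of stock between -0.1 and 0.1 m and y of orange_y_mid in the frame of stock between -0.085 and 0.085 m and z of orange_y_mid in the frame of stock below 0.04 m and x of pry_handle in the frame of mat between -0.072 and 0.072 m and y of pry_handle in the frame of mat between -0.117 and 0.117 m and z of pry_handle in the frame of mat below 0.024 m and linear speed of each of pryblade, orange_x below 0.02 m/s); the robot touches nothing.
It fails at once if the meter is moved by more than 30 mm (distance of meter from where it was at the start of the episode above 0.03 m).
It fails at once if the bottle is moved by more than 30 mm (distance of solvent from where it was at the start of the episode above 0.03 m).
It fails at once if the reel is moved by more than 30 mm (distance of reel from where it was at the start of the episode above 0.03 m).
Of blue_a, blue_b, blue_c only 1 to 3 are there at a start; the rules pass over those that are not, and their reading is None.
At some moment in a run one of blue_d, blue_e, blue_f, pryblade may be knocked a few centimetres aside while the robot is not near it.
It also fails if it takes over 210 s, if anything falls off the work surface, if the arm or the gripper's body presses on something with over 40 N, if the wrist force passes 120 N, or if a joint passes its speed limit or range.

## Working session

There is one attempt and no reset: what is moved stays moved. The work goes in short steps, Python scripts to look and compute and a tool call to move; the robot and the scene stay as the last step left them, time stands still between calls to the robot, and variables do not carry over. Pictures are saved under pics/ and viewed, at most 14 in all, crops included, and the job is handed in when it is done.

Besides the shell and the picture viewer there is one more tool, called after "Request:" by a JSON object that holds its "fn" and its "kwargs", one argument or row to a line. step_arm: Moves the arm, as the interface text tells. Its arguments: {"type":"object","properties":{"increments":{"type":"array","items":{"type":"array"}},"fingers":{"type":"number"},"grip_force":{"type":"number"}},"required":["increments"]}

```bash
mkdir -p pics; cat > h.py <<'E'
import numpy as np, cv2
from plant import r
def snap(name, save=None):
    c=r.calibration(name); p,d=r.snapshot(name)
    if save: cv2.imwrite('pics/'+save+'.png',p[:,:,::-1])
    np.savez('last_%s.npz'%name,p=p,d=d,R=c['R'],t=c['t'],f=240/np.tan(np.radians(c['fov_y']/2)),cx=c['cx'],cy=c['cy'])
    return p,d
def cloud(name):
    z=np.load('last_%s.npz'%name); d=z['d']; v,u=np.mgrid[0:480,0:640]
    P=np.stack([(u-z['cx'])/z['f']*d,(v-z['cy'])/z['f']*d,d],-1)
    W=(P-z['t'])@z['R']; W[d==0]=np.nan
    return z['p'],W
E
python3 - <<'E'
from h import *
for n in('scene','top'):
    snap(n,n+'0'); c=r.calibration(n); print(n,c['fov_y'],-np.array(c['R']).T@c['t'])
print(r.get_state())
E
```

```text
scene 53.209527207016926 [ 1.28884649 -0.49274378  0.86012925]
top 53.62249830981788 [0.46825893 0.10343357 1.2363033 ]
{'clock': 0.1, 'q': array([-1.19018427,  0.68987812, -0.19452984,  1.56622117,  0.15727025,
        0.90251017, -0.21511355]), 'qd': array([ 8.77656666e-05, -2.38016891e-03,  4.13634875e-04, -1.81813319e-03,
        1.25139866e-04, -3.27699955e-04, -1.43900816e-03]), 'joint_torque': array([-2.16892833e-03, -5.28499568e+01, -1.27103034e+00, -1.53839153e+01,
       -5.25048631e-02,  2.02945412e-03,  2.54348197e-05]), 'tool_pos': array([0.21226119, 0.58719669, 0.20470927]), 'eef_rot': array([ 1.72513841e-01,  9.85006757e-01, -8.09004980e-04, -9.45682995e-05]), 'contact_force': array([-0.37412963,  0.72850761,  0.86829476]), 'moment': array([ 0.00410049,  0.01434395, -0.03156616]), 'finger_force': 0.0, 'opening': 0.9961609349882857}
```

View pics/top0.png

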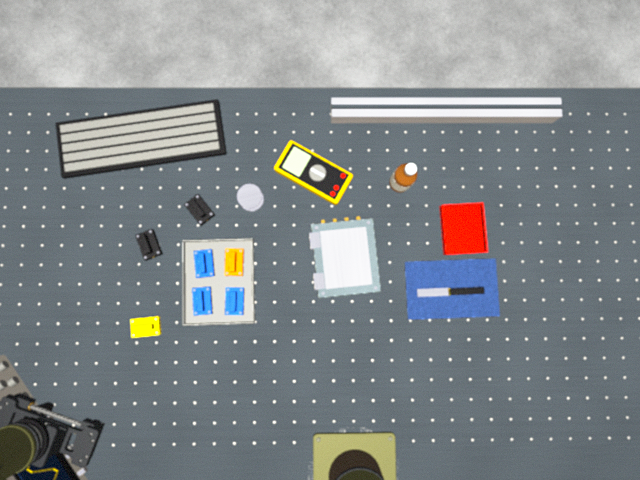

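View pics/scene0.png

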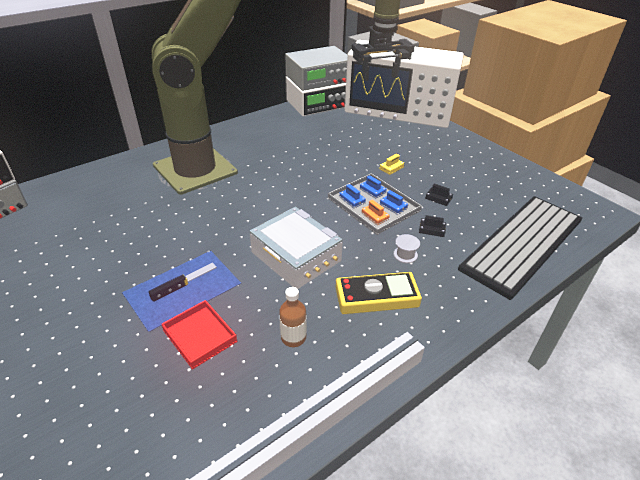

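The top view shows the box at (346,258), its hinge on the left (+y) and its notch on the right. The blade lies on the mat with its tip at (418,292) and its handle at (468,291). Stock modules are at (204,263), (203,300), (235,300) in blue and (235,262) in orange. The red tray is at (465,229), the meter at (313,172), the bottle at (403,177) and the reel at (250,197). Next I measure these from the depth image.

```bash
cat >> h.py <<'E'
def rect(pts):
    (c,s,a)=cv2.minAreaRect((pts[:,:2]*1000).astype(np.float32)); return np.round(c,1),np.round(s,1),round(a,1)
def box(W,u0,u1,v0,v1):
    m=np.zeros(W.shape[:2],bool); m[v0:v1,u0:u1]=1; return m
E
python3 - <<'E'
from h import *
p,W=cloud('top'); hsv=cv2.cvtColor(p,cv2.COLOR_RGB2HSV).astype(int); H,S,V=hsv[...,0],hsv[...,1],hsv[...,2]; z=W[...,2]
def show(n,m):
    P=W[m]; P=P[~np.isnan(P[:,0])]; print(n,len(P),*rect(P),'z',np.round(np.percentile(P[:,2],[5,50,95])*1000,1))
show('lid',box(W,300,390,205,305)&(z>.07))
show('mat',box(W,400,505,250,325)&(H>100)&(H<125)&(S>120))
hb=box(W,400,505,265,312)&(V<70); show('handle',hb)
show('handleZ',box(W,400,505,265,312)&(z>.02))
show('blade',box(W,410,452,280,302)&(S<80)&(V>100))
show('reject',box(W,430,500,190,262)&((H<8)|(H>172))&(S>150))
show('stock',box(W,175,262,232,332)&(z>.012)&(S<80))
for n,u,v in(('b1',204,263),('b2',203,300),('b3',235,300),('oy',235,262)):
    b=box(W,u-14,u+14,v-17,v+17); show(n,b&(S>120)); show(n+'bar',b&(z>.037))
show('meter',box(W,265,360,130,210)&(z>.02)); show('sol',box(W,385,425,150,200)&(z>.05)); show('reel',box(W,230,270,180,215)&(z>.03))
E
```

```text
lid 4662 [539.   24.1] [181.  159.8] 5.4 z [78.7 82.6 86.3]
mat 4626 [ 460.5 -261.6] [148.4 240.1] 1.8 z [-0.7  3.2  7.4]
handle 164 [ 454.8 -292.2] [82.7 12.7] 89.8 z [25.3 29.1 32.4]
handleZ 284 [ 454.  -250.4] [ 19.3 169. ] 2.0 z [20.6 28.4 32.1]
blade 270 [ 451.6 -210.9] [22.1 88.1] 2.0 z [ 4.7 17.  21.4]
reject 2244 [ 616.4 -297. ] [131.2 122.3] 2.9 z [ 0.2  5.1 25.4]
stock 682 [483.9 342.5] [216.1 181. ] 1.4 z [13.4 19.2 23.3]
b1 452 [529.  378.2] [67.9 45.2] 6.1 z [17.4 22.8 49.6]
b1bar 126 [529.4 378.4] [48.7 14.9] 5.8 z [41.7 46.7 51.2]
b2 459 [434.5 380.9] [67.  44.4] 5.0 z [17.7 22.9 49.4]
b2bar 131 [435.2 381.6] [47.7 14.7] 3.2 z [41.  47.4 50.4]
b3 450 [432.7 299.1] [44.2 65.8] 88.7 z [17.2 22.9 49.4]
b3bar 128 [434.7 300.5] [15.5 46.8] 88.5 z [41.6 47.5 51.7]
oy 467 [532.4 301.4] [44.9 68.9] 88.2 z [17.2 22.6 49.2]
oybar 123 [533.8 301.7] [47.9 14.4] 1.1 z [41.7 47.  51. ]
meter 2539 [764.5  98.1] [189.5  91.3] 60.0 z [31.2 36.9 43.7]
sol 506 [ 739.7 -127.2] [55.6 50.5] 49.1 z [ 61.5 103.9 151.6]
reel 482 [698.8 260.4] [60.2 61.5] 1.3 z [41.9 45.6 49.5]
```

Request:
{"fn": "step_arm", "kwargs": {
  "increments": [
    [[3, -4, 0], [0, 0, -4]],
    [[3, -4, 0], [0, 0, -4]],
    [[3, -4, 0], [0, 0, -4]],
    [[3, -4, 0], [0, 0, -4]],
    [[3, -4, 0], [0, 0, -4]],
    [[3, -4, 0], [0, 0, -4]],
    [[3, -4, 0], [0, 0, -4]],
    [[3, -4, 0], [0, 0, -4]],
    [[3, -4, 0], [0, 0, -4]],
    [[3, -4, 0], [0, 0, -4]]
  ],
  "fingers": 1
}}

```text
clock: 1.1
tool_pos: [0.5131, 0.186, 0.2053]
eef_rot: [0.5, 0.866, -0.0, -0.0]
contact_force: [0.5, 0.0, -0.4]
opening: 0.999
finger_force: 0.0
```

Request:
{"fn": "step_arm", "kwargs": {
  "increments": [
    [[0, -4, 0], [0, 0, -3]],
    [[0, -4, 0], [0, 0, -3]],
    [[0, -4, 0], [0, 0, -3]],
    [[0, -4, 0], [0, 0, -3]],
    [[-1, -4, 0], [0, 0, -3]],
    [[-1, -4, 0], [0, 0, -3]],
    [[-1, -4, 0], [0, 0, -3]],
    [[-1, -4, 0], [0, 0, -3]],
    [[-1, -4, 0], [0, 0, -3]],
    [[0, 0, 0], [0, 0, 0]]
  ]
}}

```text
clock: 2.1
tool_pos: [0.4598, -0.1789, 0.2054]
eef_rot: [0.692, 0.722, -0.002, 0.001]
contact_force: [-0.0, -0.1, 0.7]
opening: 0.999
finger_force: 0.0
```

Request:
{"fn": "step_arm", "kwargs": {
  "increments": [
    [[0, -4, -3], [0, 0, 0]],
    [[-0.6, -3, -3], [0, 0, 0]],
    [[0, -1.7, -3], [0, 0, 0]],
    [[0, 0, 0], [0, 0, 0]],
    [[0, 0, 0], [0, 0, 0]],
    [[0, 0, 0], [0, 0, 0]],
    [[0, 0, 0], [0, 0, 0]],
    [[0, 0, 0], [0, 0, 0]],
    [[0, 0, 0], [0, 0, 0]],
    [[0, 0, 0], [0, 0, 0]]
  ]
}}

```text
clock: 3.1
tool_pos: [0.4566, -0.259, 0.1158]
eef_rot: [0.687, 0.726, 0.0, 0.0]
contact_force: [-0.0, 0.2, -0.1]
opening: 1.001
finger_force: 0.0
```

```bash
python3 - <<'E'
from h import *
s=r.get_state(); print(s['tool_pos'])
snap('wrist','w1'); p,W=cloud('wrist'); z=W[...,2]
m=(z>.024)&(z<.036)&(abs(W[...,0]-.455)<.04)&(W[...,1]<-.18); print(m.sum(),rect(W[m]))
m=(z>.01)&(z<.036)&(abs(W[...,0]-.455)<.04)&(W[...,1]>-.4); print(m.sum(),rect(W[m]))
E
```

```text
[ 0.45663243 -0.2589934   0.11582468]
2933 (array([ 454.3, -291.6]), array([18.1, 90.9]), 1.9)
6421 (array([ 453. , -252.3]), array([ 20. , 169.6]), 1.9)
```

View pics/w1.png

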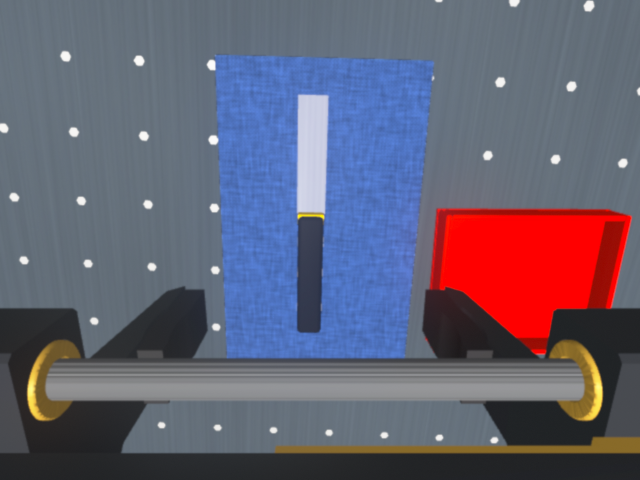

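The wrist view shows the blade lying undisturbed, with the handle at about (310,275) and the ferrule at (311,215). I'll go down and grip it.

Request:
{"fn": "step_arm", "kwargs": {
  "increments": [
    [[-0.3, -0.86, 0], [0, 0, -1.2]],
    [[0, 0, -3], [0, 0, 0]],
    [[0, 0, -3], [0, 0, 0]],
    [[0, 0, -3], [0, 0, 0]],
    [[0, 0, -1], [0, 0, 0]],
    [[0, 0, -0.9], [0, 0, 0]],
    [[0, 0, 0], [0, 0, 0]],
    [[0, 0, 0], [0, 0, 0]],
    [[0, 0, 0], [0, 0, 0]],
    [[0, 0, 0], [0, 0, 0]]
  ]
}}

```text
clock: 4.15
tool_pos: [0.454, -0.2681, 0.0073]
eef_rot: [0.695, 0.719, 0.0, 0.001]
contact_force: [-0.5, -0.4, 0.0]
opening: 1.0
finger_force: 0.0
```

Request:
{"fn": "step_arm", "kwargs": {
  "increments": [
    [[0, 0, 0], [0, 0, 0]],
    [[0, 0, 0], [0, 0, 0]],
    [[0, 0, 0], [0, 0, 0]],
    [[0, 0, 0], [0, 0, 0]],
    [[0, 0, 0], [0, 0, 0]],
    [[0, 0, 0], [0, 0, 0]],
    [[0, 0, 0], [0, 0, 0]],
    [[0, 0, 0], [0, 0, 0]],
    [[0, 0, 0], [0, 0, 0]],
    [[0, 0, 0], [0, 0, 0]]
  ],
  "fingers": 0,
  "grip_force": 60
}}

```text
clock: 5.15
tool_pos: [0.4534, -0.2678, 0.0064]
eef_rot: [0.695, 0.719, 0.0, 0.0]
contact_force: [-1.0, 0.0, -0.3]
opening: 0.114
finger_force: 0.0
```

Request:
{"fn": "step_arm", "kwargs": {
  "increments": [
    [[0, 0, 0], [0, 0, 0]],
    [[0, 0, 0], [0, 0, 0]],
    [[0, 0, 0], [0, 0, 0]],
    [[0, 0, 0], [0, 0, 0]],
    [[0, 0, 0], [0, 0, 0]],
    [[0, 0, 0], [0, 0, 0]],
    [[0, 0, 0], [0, 0, 0]],
    [[0, 0, 0], [0, 0, 0]],
    [[0, 0, 0], [0, 0, 0]],
    [[0, 0, 0], [0, 0, 0]]
  ]
}}

```text
clock: 6.15
tool_pos: [0.4534, -0.2678, 0.0064]
eef_rot: [0.695, 0.719, 0.0, 0.0]
contact_force: [-1.1, -0.1, 1.0]
opening: 0.007
finger_force: 0.0
```

```bash
python3 - <<'E'
from h import *
print(r.get_state()); snap('wrist','w2'); snap('top','t2')
p,W=cloud('top'); z=W[...,2]; m=box(W,400,505,265,312)&(z>.015)&(z<.04);print(rect(W[m]))
E
```

```text
{'clock': 6.15, 'q': array([ 0.44208605,  0.89400299,  0.00641405,  1.99773948, -0.02034883,
        0.2498687 ,  0.49950237]), 'qd': array([-1.13639693e-03, -6.31148096e-05, -9.71174152e-04,  7.73257395e-04,
        1.67940699e-03, -1.82861466e-03,  1.96009797e-03]), 'joint_torque': array([ 3.87376394e-05, -5.06704402e+01,  1.56842440e+00, -4.85149831e+00,
       -1.18966674e-02,  5.09596732e-02,  1.72029644e-05]), 'tool_pos': array([ 0.45340318, -0.26777226,  0.00644242]), 'eef_rot': array([6.95098563e-01, 7.18914451e-01, 2.13049198e-05, 1.45663532e-05]), 'contact_force': array([-1.14968478, -0.09640511,  1.02866285]), 'moment': array([-0.09386937,  0.15229562, -0.0155153 ]), 'finger_force': 0.0, 'opening': 0.006509691487508042}
(array([ 452.8, -214.4]), array([19.8, 95.8]), 1.8)
```

View pics/w2.png

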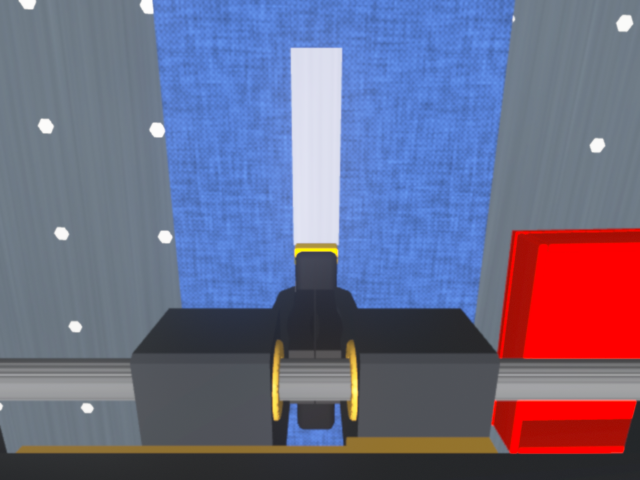

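```bash
python3 - <<'E'
from h import *
p,W=cloud('wrist')
for u,v in((316,270),(316,280),(300,295),(316,295),(330,300),(316,320),(316,340),(290,320),(316,412),(316,425),(200,330),(200,400)): print(u,v,np.round(W[v,u]*1000,1),p[v,u])
snap('scene'); p,d=np.load('last_scene.npz')['p'],0
c=p[230:320,110:260]; cv2.imwrite('pics/s2.png',cv2.resize(c[:,:,::-1],None,fx=5,fy=5,interpolation=cv2.INTER_CUBIC))
E
```

```text
316 270 [ 453.1 -255.    29.7] [65 67 81]
316 280 [ 453.3 -259.7   29.1] [63 64 77]
300 295 [ 447.1 -259.4   46. ] [45 48 62]
316 295 [ 453.2 -259.2   46. ] [45 48 60]
330 300 [ 458.4 -258.9   50.9] [43 46 57]
316 320 [ 453.2 -262.1   61.1] [44 45 53]
316 340 [ 453.1 -259.7   78.9] [44 43 48]
290 320 [ 444.5 -259.4   67. ] [39 42 53]
316 412 [ 455.6 -326.4   29.1] [58 56 61]
316 425 [ 455.9 -333.3   29.6] [56 55 60]
200 330 [ 430.2 -235.1  119.2] [44 48 59]
200 400 [ 432.5 -243.1  128.8] [79 84 90]
```

View pics/s2.png

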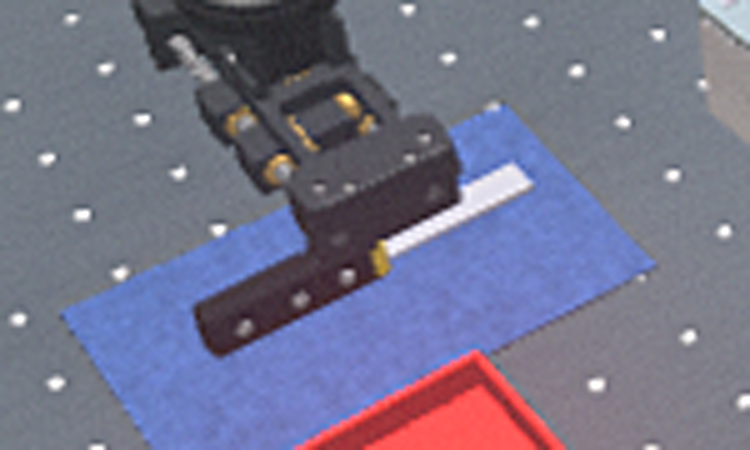

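The fingers have closed just above the handle, at (316,290) in the wrist view, so the tips must sit higher than the pose reading says. I'll lift, open, and measure the tip height from depth.

Request:
{"fn": "step_arm", "kwargs": {
  "increments": [
    [[0, 0, 2], [0, 0, 0]],
    [[0, 0, 2], [0, 0, 0]],
    [[0, 0, 2], [0, 0, 0]],
    [[0, 0, 0], [0, 0, 0]],
    [[0, 0, 0], [0, 0, 0]],
    [[0, 0, 0], [0, 0, 0]],
    [[0, 0, 0], [0, 0, 0]],
    [[0, 0, 0], [0, 0, 0]],
    [[0, 0, 0], [0, 0, 0]],
    [[0, 0, 0], [0, 0, 0]]
  ]
}}

```text
clock: 7.3
tool_pos: [0.4533, -0.2677, 0.0662]
eef_rot: [0.695, 0.719, -0.0, -0.0]
contact_force: [0.1, 0.4, 0.2]
opening: 0.007
finger_force: 0.0
```

```bash
python3 - <<'E'
from h import *
s=r.get_state(); print(s['tool_pos'],s['opening'])
snap('wrist'); p,W=cloud('wrist'); print(np.linalg.inv(np.load('last_wrist.npz')['R'])@-np.load('last_wrist.npz')['t'])
for v in range(240,420,8): print(v,np.round(W[v,316]*1000,1),np.round(W[v,300]*1000,1))
snap('scene'); p,W=cloud('scene')
m=(abs(W[...,0]-.4534)<.04)&(abs(W[...,1]+.268)<.02)&(W[...,2]>.035)&(W[...,2]<.2)
print('scene lowest', np.round(np.sort(W[m][:,2])[:10]*1000)); m=(W[...,2]<.036)&(W[...,2]>.02)&(abs(W[...,0]-.4534)<.04)&(abs(W[...,1]+.28)<.06);print(rect(W[m]))
cv2.imwrite('pics/s3.png',cv2.resize(p[200:320,110:260,::-1],None,fx=4,fy=4))
E
```

```text
[ 0.45326178 -0.26771727  0.06619022] 0.007093369930535724
[ 0.4504259  -0.19787438  0.24597666]
240 [ 453.4 -258.6   29.5] [ 443.5 -266.1    4.3]
248 [ 453.5 -263.4   29.5] [ 444.1 -266.6   19.9]
256 [ 453.7 -267.9   30.6] [ 444.2 -271.6   20. ]
264 [ 453.9 -273.2   29.1] [ 443.9 -282.3    4. ]
272 [nan nan nan] [ 444.  -288.1    3.3]
280 [ 454.2 -282.9   29.8] [ 444.2 -293.7    3.3]
288 [ 454.4 -288.    29.7] [ 444.3 -299.3    3.4]
296 [ 453.1 -259.6  105.8] [ 447.  -259.7  106. ]
304 [ 453.1 -259.4  113.4] [ 447.3 -259.2  114.3]
312 [ 453.  -259.   120.9] [ 447.5 -259.3  120.5]
320 [ 453.2 -263.   119. ] [ 447.7 -259.2  126.8]
328 [ 453.3 -265.3  120.5] [ 447.9 -259.6  131.5]
336 [ 453.3 -267.8  121.6] [ 448.1 -259.3  137.2]
344 [ 453.  -259.3  141.6] [ 448.2 -259.3  141.8]
352 [ 453.  -260.5  143.9] [ 448.4 -259.9  145.2]
360 [ 452.2 -241.5  177.7] [ 449.1 -241.7  177.7]
368 [ 452.2 -242.   179.7] [ 449.2 -241.7  180.4]
376 [ 452.2 -242.5  181.6] [ 449.2 -243.2  180.7]
384 [ 452.3 -243.7  182.3] [ 449.3 -244.5  181.4]
392 [ 452.4 -246.1  181.4] [ 449.3 -245.7  182.1]
400 [ 453.5 -275.9  145.3] [ 448.8 -275.6  145.9]
408 [ 458.3 -395.4   -0. ] [ 446.5 -395.2    0.7]
416 [ 458.5 -402.4    0. ] [ 446.6 -403.3   -0.6]
scene lowest [100. 101. 107. 111. 112. 115. 116. 122. 122. 123.]
(array([ 454.9, -283.4]), array([ 25.2, 106.9]), 2.5)
```

View pics/s3.png

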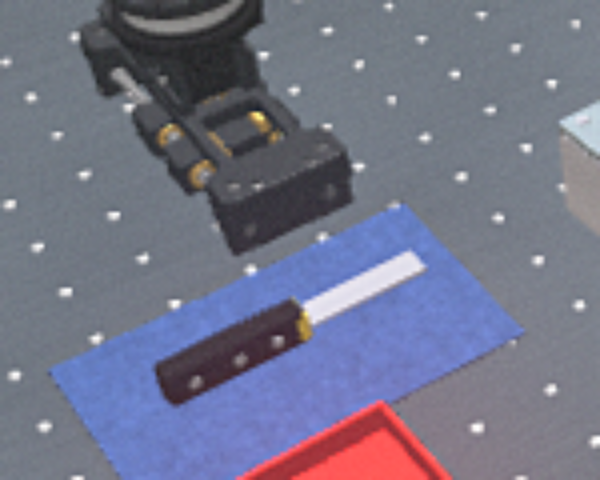

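The scene view shows the closed fingertips well above the handle. Depth puts them at about z=100 mm while the pose reads 66, so the real tips are about 34 mm above the reported TCP. I'll open, go lower by that measure, and check.

Request:
{"fn": "step_arm", "kwargs": {
  "increments": [
    [[0, 0, 0], [0, 0, 0]],
    [[0, 0, 0], [0, 0, 0]],
    [[0, 0, 0], [0, 0, 0]],
    [[0, 0, 0], [0, 0, 0]],
    [[0, 0, 0], [0, 0, 0]],
    [[0, 0, 0], [0, 0, 0]],
    [[0, 0, 0], [0, 0, 0]],
    [[0, 0, 0], [0, 0, 0]],
    [[0, 0, 0], [0, 0, 0]],
    [[0, 0, 0], [0, 0, 0]]
  ],
  "fingers": 0.5
}}

```text
clock: 8.4
tool_pos: [0.4534, -0.2678, 0.0664]
eef_rot: [0.695, 0.719, 0.0, 0.0]
contact_force: [1.0, -0.5, 0.1]
opening: 0.497
finger_force: 0.0
```

Request:
{"fn": "step_arm", "kwargs": {
  "increments": [
    [[0, 0, -2], [0, 0, 0]],
    [[0, 0, -2], [0, 0, 0]],
    [[0, 0, -2], [0, 0, 0]],
    [[0, 0, -1], [0, 0, 0]],
    [[0, 0, 0], [0, 0, 0]],
    [[0, 0, 0], [0, 0, 0]],
    [[0, 0, 0], [0, 0, 0]],
    [[0, 0, 0], [0, 0, 0]],
    [[0, 0, 0], [0, 0, 0]],
    [[0, 0, 0], [0, 0, 0]]
  ]
}}

```text
clock: 9.4
tool_pos: [0.4536, -0.2679, -0.0032]
eef_rot: [0.695, 0.719, 0.0, 0.0]
contact_force: [-0.0, 0.2, -0.1]
opening: 0.5
finger_force: 0.0
```

```bash
python3 - <<'E'
from h import *
s=r.get_state(); print(s['tool_pos'],s['opening'])
snap('wrist','w3'); p,W=cloud('wrist'); 
m=(W[...,1]>-.265)&(W[...,1]<-.255)&(W[...,2]>.006)&(W[...,2]<.1)&(abs(W[...,0]-.453)>.015)
P=W[m]; 
for lo,hi in((.40,.45),(.455,.52)):
    Q=P[(P[:,0]>lo)&(P[:,0]<hi)]; print(len(Q),np.round(np.percentile(Q[:,2],[0,2,10])*1000,1),np.round(Q[:,0].min()*1000),np.round(Q[:,0].max()*1000))
E
```

```text
[ 0.45362358 -0.26786954 -0.00319072] 0.49976872275015494
3747 [29.4 32.5 40.1] 414.0 431.0
3916 [28.2 32.7 40.1] 475.0 492.0
```

View pics/w3.png

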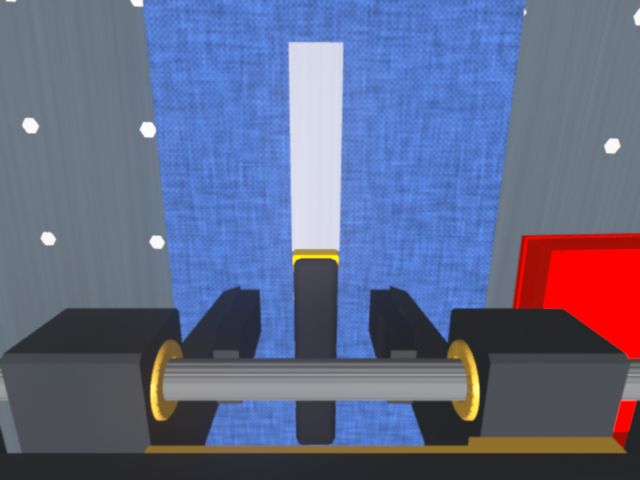

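The tips at (250,290) and (380,290) are at z≈29.5 while the pose reads −3.2, so they really sit 33 mm above the reported TCP. I'll lower another 2.3 cm and grip.

Request:
{"fn": "step_arm", "kwargs": {
  "increments": [
    [[0, 0, -1], [0, 0, 0]],
    [[0, 0, -0.7], [0, 0, 0]],
    [[0, 0, -0.6], [0, 0, 0]],
    [[0, 0, 0], [0, 0, 0]],
    [[0, 0, 0], [0, 0, 0]],
    [[0, 0, 0], [0, 0, 0]],
    [[0, 0, 0], [0, 0, 0]],
    [[0, 0, 0], [0, 0, 0]],
    [[0, 0, 0], [0, 0, 0]],
    [[0, 0, 0], [0, 0, 0]]
  ]
}}

```text
clock: 10.45
tool_pos: [0.4535, -0.2679, -0.0264]
eef_rot: [0.695, 0.719, 0.0, 0.0]
contact_force: [0.3, 0.4, -0.4]
opening: 0.498
finger_force: 0.0
```

Request:
{"fn": "step_arm", "kwargs": {
  "increments": [
    [[0, 0, 0], [0, 0, 0]],
    [[0, 0, 0], [0, 0, 0]],
    [[0, 0, 0], [0, 0, 0]],
    [[0, 0, 0], [0, 0, 0]],
    [[0, 0, 0], [0, 0, 0]],
    [[0, 0, 0], [0, 0, 0]],
    [[0, 0, 0], [0, 0, 0]],
    [[0, 0, 0], [0, 0, 0]],
    [[0, 0, 0], [0, 0, 0]],
    [[0, 0, 0], [0, 0, 0]]
  ],
  "fingers": 0,
  "grip_force": 60
}}

```text
clock: 11.45
tool_pos: [0.4535, -0.2678, -0.0266]
eef_rot: [0.695, 0.719, 0.0, 0.0]
contact_force: [-0.1, -0.2, 0.1]
opening: 0.199
finger_force: 60.0
```

Request:
{"fn": "step_arm", "kwargs": {
  "increments": [
    [[0, 0, 2], [0, 0, 0]],
    [[0, 0, 3], [0, 0, 0]],
    [[0, 0, 2.6], [0, 0, 0]],
    [[2.1, 1.4, 0], [0, 0, 0.7]],
    [[2.1, 1.4, 0], [0, 0, 0.7]],
    [[2.1, 1.4, 0], [0, 0, 0.7]],
    [[2.1, 1.4, 0], [0, 0, 0.7]],
    [[2.1, 1.4, 0], [0, 0, 0.7]],
    [[0, 0, 0], [0, 0, 0]],
    [[0, 0, 0], [0, 0, 0]]
  ]
}}

```text
clock: 12.45
tool_pos: [0.5579, -0.1974, 0.0491]
eef_rot: [0.672, 0.74, -0.0, -0.0]
contact_force: [-1.0, -0.2, -1.4]
opening: 0.201
finger_force: 60.0
```

```bash
python3 - <<'E'
from h import *
s=r.get_state(); print(s['tool_pos'],s['eef_rot'],s['opening'],s['contact_force'])
snap('wrist','w4'); p,W=cloud('wrist'); z=W[...,2]
# blade: rows around centre in front, x near tool
m=(W[...,1]>-.19)&(W[...,1]<-.02)&(abs(z-.092)<.02)&(abs(W[...,0]-.557)<.03); hsv=cv2.cvtColor(p,cv2.COLOR_RGB2HSV)
if m.sum()>10: print('blade',m.sum(),rect(W[m]),np.round(np.percentile(z[m],[2,50,98])*1000,1))
Q=W[m]; A=np.c_[Q[:,1],np.ones(len(Q))]; print('pitch fit',np.linalg.lstsq(A,Q[:,2],rcond=None)[0])
m=(z>.07)&(W[...,1]>-.09)&(z<.095)&(W[...,1]<.12)&~((abs(W[...,0]-.557)<.03)&(W[...,1]<-.05)); print('lid',m.sum(),rect(W[m]))
m=(z>.035)&(z<.065)&(W[...,1]>-.09)&(W[...,1]<0); Q=W[m]; print('wall',m.sum(),np.polyfit(Q[:,0],Q[:,1],1),Q[:,0].min(),Q[:,0].max(),Q.mean(0))
E
```

```text
[ 0.55789224 -0.19738492  0.04911751] [ 6.72457325e-01  7.40135698e-01 -2.97162777e-04 -4.54029825e-04] 0.200708614071007 [-0.98747065 -0.20226533 -1.38875494]
blade 19024 (array([ 556.5, -143.3]), array([93.4, 48. ]), 90.0) [ 91.3  93.6 108. ]
pitch fit [-0.08906966  0.08243176]
lid 0 (array([0., 0.]), array([0., 0.]), 0.0)Traceback (most recent call last):
  File "<stdin>", line 9, in <module>
    raise TypeError("expected non-empty vector for x")
TypeError: expected non-empty vector for x
```

View pics/w4.png

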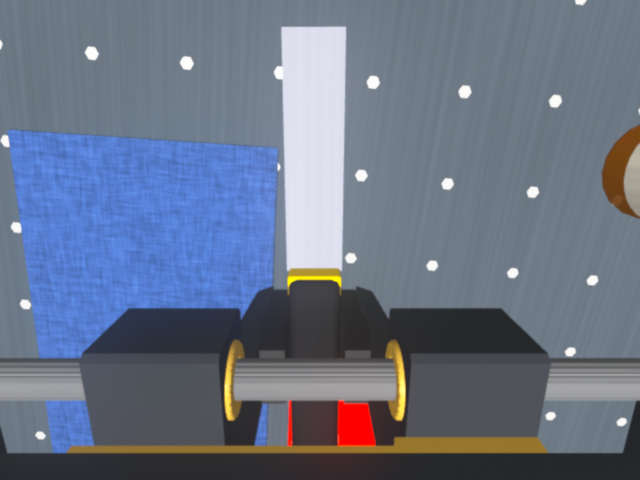

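The wrist view shows the blade held straight and level, tip at (314,28); the box is outside this view. I'll refine the box pose from the top camera.

```bash
python3 - <<'E'
from h import *
snap('top'); p,W=cloud('top'); z=W[...,2]
m=box(W,300,392,205,305)&(z>.07)&(z<.1)
ys={};
e=[];xt=[];xb=[]
for v in range(228,290):
    u=np.where(m[v,:])[0]
    if len(u): P=W[v,u.max()]; e.append(P)
e=np.array(e); k=np.polyfit(e[:,0],e[:,1],1); res=e[:,1]-np.polyval(k,e[:,0]); g=abs(res)<.004; k=np.polyfit(e[g,0],e[g,1],1); print('edge -y: y=',k,g.sum(),'deg',np.degrees(np.arctan(k[0])),np.polyval(k,.54),e[:,2].mean())
for n,f in(('top','min'),('bot','max')):
    e=[]
    for u in range(325,370):
        v=np.where(m[:,u])[0]; e.append(W[v.min() if n=='top' else v.max(),u])
    e=np.array(e); k2=np.polyfit(e[:,1],e[:,0],1); g=abs(e[:,0]-np.polyval(k2,e[:,1]))<.004; k2=np.polyfit(e[g,1],e[g,0],1); print(n,k2,np.polyval(k2,.02))
E
```

```text
edge -y: y= [ 0.0941518 -0.1050115] 62 deg 5.378644926359623 -0.054169527361936254 0.08171928667946757
top [-0.09552663  0.62970953] 0.6277990015609836
bot [-0.09531899  0.45161791] 0.44971152885106314
```

Request:
{"fn": "step_arm", "kwargs": {
  "increments": [
    [[0.1, 0, -1.2], [0, 0, 0]],
    [[0.1, 0, -1.0], [0, 0, 0]],
    [[0, 0, 0], [0, 0, 0]],
    [[0, 0, 0], [0, 0, 0]],
    [[-0.1, 1, 0], [0, 0, 0]],
    [[-0.1, 1, 0], [0, 0, 0]],
    [[-0.1, 1, 0], [0, 0, 0]],
    [[-0.1, 1, 0], [0, 0, 0]],
    [[0, 0, 0], [0, 0, 0]],
    [[0, 0, 0], [0, 0, 0]]
  ]
}}

```text
clock: 13.55
tool_pos: [0.5565, -0.1574, 0.0276]
eef_rot: [0.672, 0.74, -0.0, 0.0]
contact_force: [-1.0, -0.6, -0.7]
opening: 0.198
finger_force: 60.0
```

Request:
{"fn": "step_arm", "kwargs": {
  "increments": [
    [[-0.1, 1, 0], [0, 0, 0]],
    [[-0.1, 1, 0], [0, 0, 0]],
    [[-0.1, 1, 0], [0, 0, 0]],
    [[0, 0, 0], [0, 0, 0]],
    [[0, 0, 0], [0, 0, 0]],
    [[0, 0, 0], [0, 0, 0]],
    [[0, 0, 0], [0, 0, 0]],
    [[0, 0, 0], [0, 0, 0]],
    [[0, 0, 0], [0, 0, 0]],
    [[0, 0, 0], [0, 0, 0]]
  ]
}}

```text
clock: 14.55
tool_pos: [0.5534, -0.1279, 0.0274]
eef_rot: [0.673, 0.74, 0.0, 0.0]
contact_force: [-0.7, 0.5, -0.6]
opening: 0.197
finger_force: 60.0
```

Request:
{"fn": "step_arm", "kwargs": {
  "increments": [
    [[0, 0, 0.2], [0, 0, 0]],
    [[0, 0, 0.2], [0, 0, 0]],
    [[0, 0, 0.2], [0, 0, 0]],
    [[0, 0, 0.2], [0, 0, 0]],
    [[0, 0, 0.2], [0, 0, 0]],
    [[0, 0, 0], [0, 0, 0]],
    [[0, 0, 0], [0, 0, 0]],
    [[0, 0, 0], [0, 0, 0]],
    [[0, 0, 0], [0, 0, 0]],
    [[0, 0, 0], [0, 0, 0]]
  ]
}}

```text
clock: 15.55
tool_pos: [0.5533, -0.1276, 0.0374]
eef_rot: [0.673, 0.74, 0.0, -0.0]
contact_force: [-0.5, -0.0, -3.9]
opening: 0.201
finger_force: 60.0
```

```bash
cat >> h.py <<'E'
def lid():
    """lid angle and plane from scene camera"""
    for n in('scene','top'):
        snap(n); p,W=cloud(n); d=W-np.array([.5318,.0967,.074]); c,s=np.cos(np.radians(5.4)),np.sin(np.radians(5.4))
        X=d[...,0]*c+d[...,1]*s; Y=-d[...,0]*s+d[...,1]*c; Z=d[...,2]; S=cv2.cvtColor(p,cv2.COLOR_RGB2HSV)[...,1]
        m=(abs(X)<.085)&(abs(X)>.03)&(np.hypot(Y,Z)<.152)&(np.hypot(Y,Z)>.03)&(Z>-.0)
        a=np.arctan2(Z[m],-Y[m])-np.arcsin(np.clip(.008/np.hypot(Y,Z)[m],0,1))
        print(n,m.sum(),'lid angle top face pct',np.round(np.percentile(a,[10,50,90]),3))
E
python3 -c "
from h import *
s=r.get_state();print(s['contact_force'],s['moment'],s['tool_pos']);lid()"
```

```text
[-0.47839392 -0.03040246 -3.92131954] [-0.144321    0.06836037  0.00114078] [ 0.55332737 -0.1276311   0.03738349]
scene 1386 lid angle top face pct [0.037 0.061 0.094]
top 2291 lid angle top face pct [0.024 0.056 0.098]
```

Request:
{"fn": "step_arm", "kwargs": {
  "increments": [
    [[0, 0.05, 0.5], [0, 0, 0]],
    [[0, 0.1, 0.5], [0, 0, 0]],
    [[0, 0.1, 0.5], [0, 0, 0]],
    [[0, 0.1, 0.5], [0, 0, 0]],
    [[0, 0.1, 0.5], [0, 0, 0]],
    [[0, 0.15, 0.5], [0, 0, 0]],
    [[0, 0.2, 0.5], [0, 0, 0]],
    [[0, 0.2, 0.5], [0, 0, 0]],
    [[0, 0.2, 0.5], [0, 0, 0]],
    [[0, 0.2, 0.5], [0, 0, 0]]
  ]
}}

```text
clock: 16.65
tool_pos: [0.5531, -0.1138, 0.0879]
eef_rot: [0.673, 0.74, -0.0, -0.0]
contact_force: [-1.8, -2.5, -3.8]
opening: 0.196
finger_force: 60.0
```

```bash
python3 -c "
from h import *
s=r.get_state();print(s['contact_force'],s['moment'],s['tool_pos']);lid()
snap('scene','s5')"
```

```text
[-1.80747077 -2.54405281 -3.81989799] [-1.00654748  0.37304275  0.20341951] [ 0.55305134 -0.11379441  0.08786593]
scene 838 lid angle top face pct [0.461 0.482 0.505]
top 2311 lid angle top face pct [0.452 0.485 0.521]
```

View pics/s5.png

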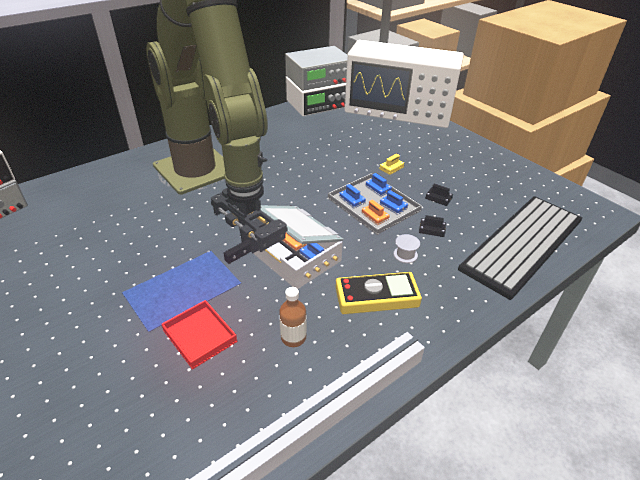

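The lid is ajar at about 0.48 rad on the blade alone. Orange and blue modules show inside near (290,243) and (315,252). I'll carry on along the arc.

Request:
{"fn": "step_arm", "kwargs": {
  "increments": [
    [[0, 0.33, 0.55], [0, 0, 0]],
    [[0, 0.33, 0.55], [0, 0, 0]],
    [[0, 0.38, 0.52], [0, 0, 0]],
    [[0, 0.38, 0.52], [0, 0, 0]],
    [[-0.1, 0.45, 0.49], [0, 0, 0]],
    [[-0.1, 0.45, 0.49], [0, 0, 0]],
    [[0, 0.46, 0.4], [0, 0, 0]],
    [[0, 0.46, 0.4], [0, 0, 0]],
    [[-0.1, 0.5, 0.35], [0, 0, 0]],
    [[-0.1, 0.5, 0.35], [0, 0, 0]]
  ]
}}

```text
clock: 17.8
tool_pos: [0.5499, -0.071, 0.1341]
eef_rot: [0.673, 0.74, 0.0, 0.001]
contact_force: [-0.0, -3.0, -1.4]
opening: 0.2
finger_force: 60.0
```

Request:
{"fn": "step_arm", "kwargs": {
  "increments": [
    [[-0.1, 1.06, 0.6], [0, 0, 0]],
    [[-0.1, 1.1, 0.5], [0, 0, 0]],
    [[-0.1, 1.16, 0.39], [0, 0, 0]],
    [[-0.1, 1.19, 0.26], [0, 0, 0]],
    [[-0.1, 1.21, 0.15], [0, 0, 0]],
    [[-0.1, 1.22, 0.02], [0, 0, 0]],
    [[-0.1, 1.21, -0.1], [0, 0, 0]],
    [[-0.1, 1.2, -0.22], [0, 0, 0]],
    [[-0.1, 1.17, -0.34], [0, 0, 0]],
    [[-0.1, 1.14, -0.45], [0, 0, 0]]
  ]
}}

```text
clock: 18.8
tool_pos: [0.5392, 0.0467, 0.1414]
eef_rot: [0.673, 0.74, 0.0, -0.0]
contact_force: [-1.1, -1.8, 0.4]
opening: 0.194
finger_force: 60.0
```

```bash
python3 -c "
from h import *
s=r.get_state();print(s['contact_force'],s['moment'],s['tool_pos'],s['opening']);lid()
snap('top','t6')"
```

```text
[-1.07354036 -1.7519219   0.3779257 ] [-0.1503981  0.175112   0.0377495] [0.53916999 0.04668835 0.14135012] 0.19380761631022353
scene 1087 lid angle top face pct [1.709 1.896 1.946]
top 1322 lid angle top face pct [1.818 1.935 1.977]
```

View pics/t6.png

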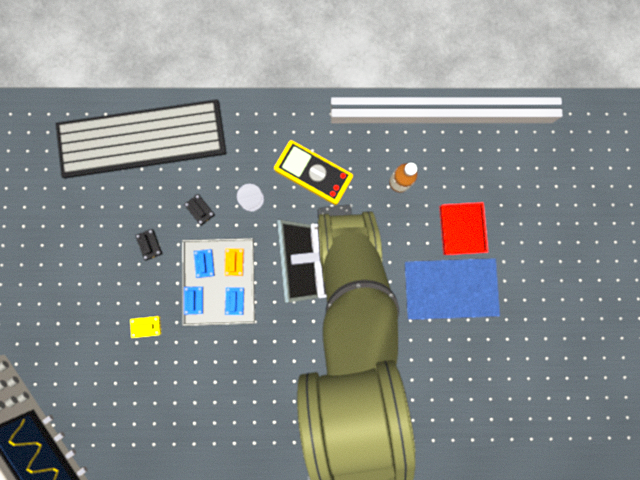

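The lid stands at about 1.95 rad, hinge side at (285,260). A stock blue module has been knocked sideways, to (194,300). I'll push the lid to near its stop, retreat, and return the blade.

Request:
{"fn": "step_arm", "kwargs": {
  "increments": [
    [[0, 0.6, -0.2], [0, 0, 0]],
    [[-0.1, 0.5, -0.2], [0, 0, 0]],
    [[0, 0.4, -0.2], [0, 0, 0]],
    [[0, 0, 0], [0, 0, 0]],
    [[0.1, -1, 0], [0, 0, 0]],
    [[0.3, -3, 0], [0, 0, 0]],
    [[0.4, -4, 0], [0, 0, 0]],
    [[0.4, -4, 0], [0, 0, 0]],
    [[0, -4, 0], [0, 0, 0]],
    [[0, -4, 0], [0, 0, 0]]
  ]
}}

```text
clock: 19.95
tool_pos: [0.5504, -0.1411, 0.1356]
eef_rot: [0.673, 0.74, 0.0, -0.0]
contact_force: [0.9, 0.5, -1.1]
opening: 0.201
finger_force: 60.0
```

Request:
{"fn": "step_arm", "kwargs": {
  "increments": [
    [[-1.4, -3, -1], [0, 0, -0.5]],
    [[-1.4, -3, -1], [0, 0, -0.5]],
    [[-1.4, -3, -1], [0, 0, -0.5]],
    [[-1.4, -3, -1], [0, 0, -0.5]],
    [[-1.4, -3, -1], [0, 0, -0.5]],
    [[-1.4, -1, -1], [0, 0, -0.5]],
    [[-1, 0, -1], [0, 0, -0.5]],
    [[0, 0, -1], [0, 0, 0]],
    [[0, 0, 0], [0, 0, 0]],
    [[0, 0, 0], [0, 0, 0]]
  ]
}}

```text
clock: 20.95
tool_pos: [0.4576, -0.2991, 0.0557]
eef_rot: [0.695, 0.719, 0.001, 0.0]
contact_force: [0.1, 0.2, -1.4]
opening: 0.198
finger_force: 60.0
```

```bash
python3 -c "
from h import *
s=r.get_state();print(s['contact_force'],s['moment'],s['tool_pos'],s['opening']);lid()
snap('wrist','w6'); p,W=cloud('wrist'); P=s['tool_pos']
m=(W[...,1]>P[1]+.025)&(W[...,1]<P[1]+.12)&(abs(W[...,2]-P[2]-.0426)<.015)&(abs(W[...,0]-P[0])<.02);Q=W[m];print(m.sum(),np.polyfit(Q[:,1],Q[:,2],1),np.median(Q[:,2])-P[2],Q[:,1].max()-P[1])
p=np.load('last_top.npz')['p']; cv2.imwrite('pics/t7.png',cv2.resize(p[205:315,175:395,::-1],None,fx=3.6,fy=3.6,interpolation=cv2.INTER_CUBIC))"
```

```text
[ 0.12178186  0.24616865 -1.39522597] [-0.04456278  0.09716985  0.05873792] [ 0.45762951 -0.29908184  0.0556765 ] 0.1977048684432386
scene 1752 lid angle top face pct [1.848 1.992 2.038]
top 1534 lid angle top face pct [1.848 2.    2.041]
13821 [-0.00010896  0.10041931] 0.04477328731830068 0.10063293818315644
```

View pics/t7.png

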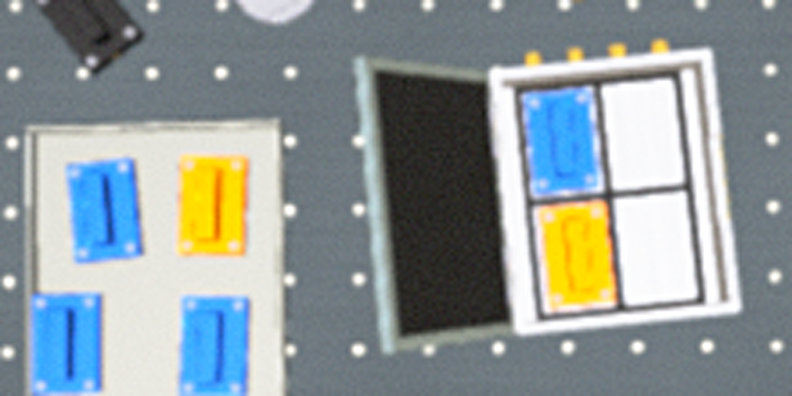

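The enlarged view shows the lid well back. Bay 3 holds a blue module (565,140), bay 2 the orange one (575,255), and bays 0 and 1 are empty (655,245 and 645,130). Next I lay the blade down.

Request:
{"fn": "step_arm", "kwargs": {
  "increments": [
    [[0, 1, -2], [0, 0, 0]],
    [[0, 1, -2], [0, 0, 0]],
    [[0, 1, -2], [0, 0, 0]],
    [[0, 0, -1], [0, 0, 0]],
    [[0, 0, -0.7], [0, 0, 0]],
    [[0, 0, -0.3], [0, 0, 0]],
    [[0, 0, -0.1], [0, 0, 0]],
    [[0, 0, 0], [0, 0, 0]],
    [[0, 0, 0], [0, 0, 0]],
    [[0, 0, 0], [0, 0, 0]]
  ]
}}

```text
clock: 22.1
tool_pos: [0.4566, -0.2701, -0.0248]
eef_rot: [0.695, 0.719, 0.0, 0.0]
contact_force: [-0.0, -0.1, -1.2]
opening: 0.2
finger_force: 60.0
```

Request:
{"fn": "step_arm", "kwargs": {
  "increments": [
    [[0, 0, 0], [0, 0, 0]],
    [[0, 0, 0], [0, 0, 0]],
    [[0, 0, 0], [0, 0, 0]],
    [[0, 0, 0], [0, 0, 0]],
    [[0, 0, 0], [0, 0, 0]],
    [[0, 0, 3], [0, 0, 0]],
    [[0, 0, 4], [0, 0, 0]],
    [[0, 0, 4], [0, 0, 0]],
    [[0, 0, 4], [0, 0, 0]],
    [[0, 0, 4], [0, 0, 0]]
  ],
  "fingers": 0.6
}}

```text
clock: 23.1
tool_pos: [0.456, -0.2696, 0.1664]
eef_rot: [0.695, 0.719, -0.0, -0.0]
contact_force: [0.1, -0.7, -0.2]
opening: 0.603
finger_force: 0.0
```

```bash
python3 - <<'E'
from h import *
s=r.get_state(); print(s['q'])
snap('top'); p,W=cloud('top'); hsv=cv2.cvtColor(p,cv2.COLOR_RGB2HSV).astype(int); H,S=hsv[...,0],hsv[...,1]; z=W[...,2]
def show(n,m):
    P=W[m]; P=P[~np.isnan(P[:,0])]
    if len(P)>5: print(n,len(P),*rect(P),'z',np.round(np.percentile(P[:,2],[5,50,95])*1000,1))
ora=(H>8)&(H<25)&(S>150); blu=(H>98)&(H<115)&(S>150)
B=box(W,310,385,215,300)
for n,c in(('ox',ora),('bbox',blu)):
    show(n,B&c); show(n+' bar',B&c&(z>.05))
St=box(W,180,258,236,328)&(S>120)
n,l,st,ce=cv2.connectedComponentsWithStats(St.astype(np.uint8))
for i in range(1,n):
    if st[i,4]>200: show('stk%s'%np.round(ce[i]),l==i); show('  bar',(l==i)&(z>.04))
show('blade',box(W,400,505,265,312)&(z>.02))
E
```

```text
[ 0.41921248  0.61981571  0.04483053  1.90179933 -0.04486607  0.62115166
  0.52593285]
ox 133 [553.4  27.1] [175.6  96.8] 1.6 z [16.2 34.7 59.5]
ox bar 37 [496.   44.8] [49.4 14. ] 4.6 z [52.4 56.5 61.6]
bbox 381 [576.2  53.9] [67.  41.1] 5.4 z [28.8 33.5 60.2]
bbox bar 117 [576.4  54.4] [49.1 14.4] 6.9 z [53.4 57.9 61.1]
stk[234. 262.] 466 [531.8 301.6] [45.  67.4] 89.0 z [17.3 22.8 49.7]
  bar 121 [534. 302.] [14.2 47.7] 89.1 z [43.2 47.3 51.8]
stk[204. 263.] 448 [529.2 377.8] [68.3 44.9] 6.0 z [17.5 23.6 49. ]
  bar 122 [529.5 378.2] [49.1 14.6] 7.7 z [43.1 47.2 50.5]
stk[193. 300.] 478 [436.  403.5] [65.8 46.5] 0.5 z [16.4 23.1 49.3]
  bar 139 [436.7 403.9] [49.5 15.4] 1.5 z [42.8 47.4 50.9]
stk[234. 301.] 445 [432.6 299.1] [44.4 65.5] 89.4 z [17.5 22.8 49. ]
  bar 125 [434.7 299.9] [15.4 46.8] 88.6 z [42.6 47.  50.9]
blade 1386 [ 465.  -248.5] [ 93.3 155.6] 23.8 z [ 25.5 289.2 396.9]
```

Request:
{"fn": "step_arm", "kwargs": {
  "increments": [
    [[0, 3.1, 0], [0, 0, 8.5]],
    [[0, 3.1, 0], [0, 0, 8.5]],
    [[0.5, 3.1, 0], [0, 0, 8.5]],
    [[0.5, 3.1, 0], [0, 0, 8.5]],
    [[0.5, 3.1, 0], [0, 0, 8.5]],
    [[0.5, 3.1, 0], [0, 0, 8.5]],
    [[0.5, 3.1, 0], [0, 0, 8.5]],
    [[0.5, 3.1, 0], [0, 0, 8.5]],
    [[0.5, 3.1, 0], [0, 0, 8.5]],
    [[0.5, 3.1, 0], [0, 0, 8.5]]
  ],
  "fingers": 0.3
}}

```text
clock: 24.15
tool_pos: [0.4963, 0.0414, 0.1646]
eef_rot: [0.024, 1.0, -0.0, -0.0]
contact_force: [0.5, -0.9, -0.2]
opening: 0.3
finger_force: 0.0
```

Request:
{"fn": "step_arm", "kwargs": {
  "increments": [
    [[0, -0.4, 0], [0, 0, 4.1]],
    [[0, -0.4, 0], [0, 0, 4.1]],
    [[0, -0.4, 0], [6.3, 0.6, 0]],
    [[0.1, -0.4, 0], [6.3, 0.6, 0]],
    [[0, 0, 0], [6.3, 0.6, 0]],
    [[0, 0, 0], [0, 0, 0]],
    [[0, 0, -2], [0, 0, 0]],
    [[0, 0, -2], [0, 0, 0]],
    [[0, 0, -1.8], [0, 0, 0]],
    [[0, 0, 0], [0, 0, 0]]
  ]
}}

```text
clock: 25.15
tool_pos: [0.4956, 0.0251, 0.1051]
eef_rot: [-0.045, 0.985, 0.164, -0.01]
contact_force: [-0.9, -0.1, 0.3]
opening: 0.299
finger_force: 0.0
```

Request:
{"fn": "step_arm", "kwargs": {
  "increments": [
    [[0, 0, 0], [0, 0, 0]],
    [[0, 0.65, -1.9], [0, 0, 0]],
    [[-0.1, 0.65, -1.9], [0, 0, 0]],
    [[-0.1, 0.65, -1.9], [0, 0, 0]],
    [[-0.1, 0.65, -1.9], [0, 0, 0]],
    [[0, 0, 0], [0, 0, 0]],
    [[0, 0, 0], [0, 0, 0]],
    [[0, 0, 0], [0, 0, 0]],
    [[0, 0, 0], [0, 0, 0]],
    [[0, 0, 0], [0, 0, 0]]
  ]
}}

```text
clock: 26.15
tool_pos: [0.495, 0.0498, 0.0314]
eef_rot: [-0.044, 0.985, 0.165, -0.008]
contact_force: [-0.2, 0.8, 0.0]
opening: 0.296
finger_force: 0.0
```

```bash
python3 - <<'E'
from h import *
from scipy.spatial.transform import Rotation as Ro
s=r.get_state(); M=Ro.from_quat(s['eef_rot']).as_matrix(); print(s['tool_pos'],s['contact_force'],'z',M[:,2],'y',M[:,1],'tip',s['tool_pos']-.033*M[:,2])
snap('wrist','w8'); p,W=cloud('wrist'); hsv=cv2.cvtColor(p,cv2.COLOR_RGB2HSV).astype(int); m=(hsv[...,0]>8)&(hsv[...,0]<25)&(hsv[...,1]>150)&(W[...,2]>.05)&(W[...,2]<.065)&(W[...,0]<.54)&(W[...,0]>.45)
if m.sum()>20: print(m.sum(),rect(W[m]))
E
```

```text
[0.49498671 0.04984819 0.03143233] [-0.15042654  0.76385396  0.00135315] z [-0.02939399  0.32370699 -0.94570068] y [-0.08402106  0.94196098  0.32503843] tip [0.49595672 0.03916586 0.06264045]
4099 (array([495.6,  34. ]), array([50.5, 33.5]), 6.0)
```

View pics/w8.png

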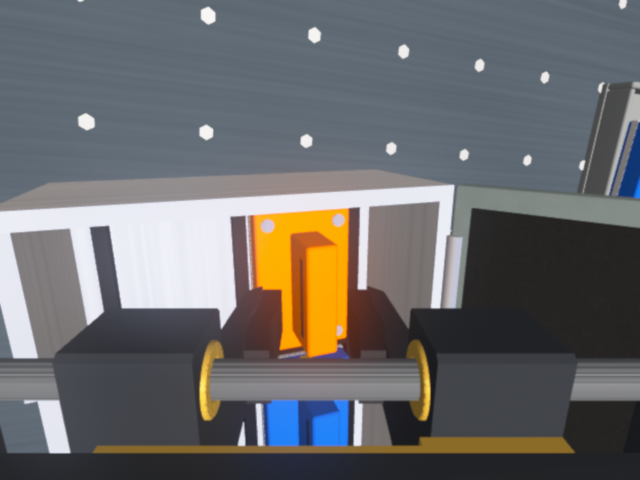

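The wrist view shows the orange pull bar at (318,290), centred between the fingers, and the lid clear on the right. I'll go down 2 cm and grip.

Request:
{"fn": "step_arm", "kwargs": {
  "increments": [
    [[0, 0.2, -0.5], [0, 0, 0]],
    [[0, 0.2, -0.5], [0, 0, 0]],
    [[0, 0.2, -0.5], [0, 0, 0]],
    [[0, 0.15, -0.4], [0, 0, 0]],
    [[0, 0, 0], [0, 0, 0]],
    [[0, 0, 0], [0, 0, 0]],
    [[0, 0, 0], [0, 0, 0]],
    [[0, 0, 0], [0, 0, 0]],
    [[0, 0, 0], [0, 0, 0]],
    [[0, 0, 0], [0, 0, 0]]
  ]
}}

```text
clock: 27.2
tool_pos: [0.4945, 0.0576, 0.0118]
eef_rot: [-0.044, 0.985, 0.165, -0.008]
contact_force: [0.1, 1.0, -0.2]
opening: 0.303
finger_force: 0.0
```

Request:
{"fn": "step_arm", "kwargs": {
  "increments": [
    [[0, 0, 0], [0, 0, 0]],
    [[0, 0, 0], [0, 0, 0]],
    [[0, 0, 0], [0, 0, 0]],
    [[0, 0, 0], [0, 0, 0]],
    [[0, 0, 0], [0, 0, 0]],
    [[0, 0, 0], [0, 0, 0]],
    [[0, 0, 0], [0, 0, 0]],
    [[0, 0, 0], [0, 0, 0]],
    [[0, 0, 0], [0, 0, 0]],
    [[0, 0, 0], [0, 0, 0]]
  ],
  "fingers": 0,
  "grip_force": 12
}}

```text
clock: 28.2
tool_pos: [0.4945, 0.0577, 0.0117]
eef_rot: [-0.044, 0.985, 0.165, -0.008]
contact_force: [0.1, -1.3, 3.1]
opening: 0.2
finger_force: 11.8
```

Request:
{"fn": "step_arm", "kwargs": {
  "increments": [
    [[0, -0.1, 0.3], [0, 0, 0]],
    [[0, -0.1, 0.3], [0, 0, 0]],
    [[0, -0.1, 0.4], [0, 0, 0]],
    [[0, -0.2, 0.5], [0, 0, 0]],
    [[0, -0.2, 0.5], [0, 0, 0]],
    [[0, 0, 0], [0, 0, 0]],
    [[0, 0, 0], [0, 0, 0]],
    [[0, 0, 0], [0, 0, 0]],
    [[0, 0, 0], [0, 0, 0]],
    [[0, 0, 0], [0, 0, 0]]
  ],
  "grip_force": 25
}}

```text
clock: 29.2
tool_pos: [0.4943, 0.0508, 0.0316]
eef_rot: [-0.044, 0.985, 0.165, -0.008]
contact_force: [-0.3, -1.1, -1.2]
opening: 0.163
finger_force: 24.2
```

```bash
python3 - <<'E'
from h import *
s=r.get_state(); print(s['tool_pos'],s['contact_force'],s['opening'],s['finger_force'])
snap('wrist','w9'); lid()
E
```

```text
[0.49431271 0.050816   0.03161583] [-0.345422   -1.13030835 -1.15768896] 0.16296424827616576 24.21726371627301
scene 2041 lid angle top face pct [0.387 1.97  2.035]
top 2194 lid angle top face pct [0.901 1.95  2.035]
```

View pics/w9.png

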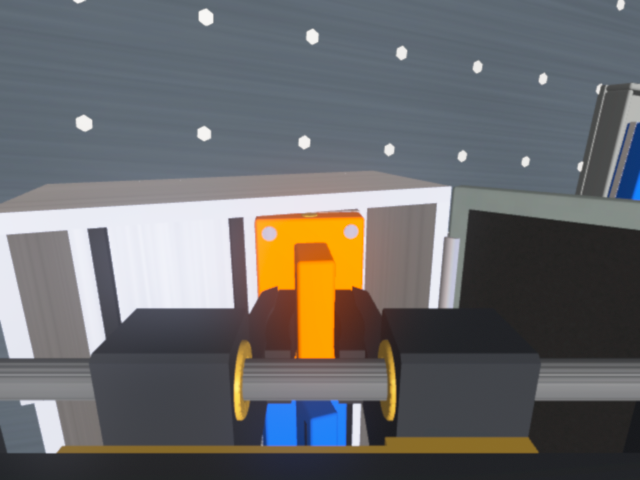

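The wrist view shows the orange module held straight in the pads, bar at (315,290). I'll lift it out, level it, and measure the red tray.

Request:
{"fn": "step_arm", "kwargs": {
  "increments": [
    [[0, -0.65, 1.9], [0, 0, 0]],
    [[0.1, -0.65, 1.9], [0, 0, 0]],
    [[0.1, -0.65, 1.9], [0, 0, 0]],
    [[0, -0.65, 1.9], [0, 0, 0]],
    [[0, -1, 2], [0, 0, 0]],
    [[0, -1, 2], [0, 0, 0]],
    [[0, -2, 1], [-6.3, -0.6, 0]],
    [[0, -2, 0], [-6.3, -0.6, 0]],
    [[0, -2, 0], [-6.3, -0.6, 0]],
    [[0, 0, 0], [0, 0, 0]]
  ]
}}

```text
clock: 30.35
tool_pos: [0.4964, -0.053, 0.1586]
eef_rot: [-0.047, 0.999, -0.001, 0.001]
contact_force: [-0.1, -0.1, -1.1]
opening: 0.154
finger_force: 24.9
```

```bash
python3 - <<'E'
from h import *
from scipy.spatial.transform import Rotation as Ro
s=r.get_state(); M=Ro.from_quat(s['eef_rot']).as_matrix(); print(s['tool_pos'],s['q'],'z',M[:,2],'y',M[:,1],s['opening'])
snap('top'); p,W=cloud('top'); hsv=cv2.cvtColor(p,cv2.COLOR_RGB2HSV).astype(int); H,S=hsv[...,0],hsv[...,1]; z=W[...,2]
m=box(W,430,500,190,262)&((H<8)|(H>172))&(S>150)&(z>.017); print('reject rim',m.sum(),rect(W[m]))
m=box(W,430,500,190,262)&((H<8)|(H>172))&(S>150)&(z<.012); print('reject floor',m.sum(),rect(W[m]))
m=box(W,400,505,262,312)&(z>.01)&(z<.04); print('blade',m.sum(),rect(W[m]))
E
```

```text
[ 0.49637791 -0.05301986  0.15857045] [ 0.25097312  0.61686894 -0.3773831   1.98425023  0.38457297  0.60852461
  1.28347521] z [ 0.0010798  -0.00126663 -0.99999861] y [-0.09467765  0.99550705 -0.00136317] 0.15431831782468175
reject rim 335 (array([ 605.1, -214.4]), array([137., 278.]), 8.3)
reject floor 1777 (array([ 616.5, -297.9]), array([131.1, 122.6]), 2.9)
blade 90 (array([ 448. , -338.6]), array([82.3, 25.1]), 49.8)
```

Request:
{"fn": "step_arm", "kwargs": {
  "increments": [
    [[1.5, -3, 0], [0, 0, 0]],
    [[1.5, -3, 0], [0, 0, 0]],
    [[1.5, -3, 0], [0, 0, 0]],
    [[1.5, -3, 0], [0, 0, 0]],
    [[1.5, -3, 0], [0, 0, 0]],
    [[1.5, -3, 0], [0, 0, 0]],
    [[1.5, -3, -1], [0, 0, 0]],
    [[1.5, -3, -2], [0, 0, 0]],
    [[0, -0.4, -3], [0, 0, 0]],
    [[0, 0, -3], [0, 0, 0]]
  ]
}}

```text
clock: 31.4
tool_pos: [0.6155, -0.3023, 0.0655]
eef_rot: [-0.042, 0.999, 0.001, 0.0]
contact_force: [-0.1, 0.7, -1.3]
opening: 0.159
finger_force: 24.9
```

```bash
python3 - <<'E'
from h import *
s=r.get_state(); print(s['tool_pos'],s['q'])
snap('wrist'); p,W=cloud('wrist'); hsv=cv2.cvtColor(p,cv2.COLOR_RGB2HSV).astype(int); H,S=hsv[...,0],hsv[...,1]; z=W[...,2]
R=((H<6)|(H>172))&(S>150)
m=R&(z>.018)&(z<.03); print('rim',m.sum(),rect(W[m])); m=R&(z<.012); print('floor',rect(W[m]))
o=(H>8)&(H<25)&(S>150)&(z>.02)&(z<.2); Q=W[o]; print('orange',o.sum(),Q.min(0),Q.max(0)); print(np.round(np.histogram(Q[:,2],20)[0]),np.round(np.histogram(Q[:,2],20)[1]*1000))
E
```

```text
[ 0.61550344 -0.30227952  0.06554502] [ 0.58096417  0.95768877 -0.38337833  1.45985236  0.43234623  0.80875587
  1.69922318]
rim 4515 (array([ 601.2, -294. ]), array([101.5, 110.4]), 3.1)
floor (array([ 606.5, -292.4]), array([112.2, 122.3]), 3.0)
orange 16204 [ 0.57773062 -0.34867601  0.02000334] [ 0.71712534 -0.14517558  0.19219025]
[   2    0    0    0    0    0  198 5837  202  372 3881   55    0    0
    0    0    0  139  898 4620] [ 20.  29.  37.  46.  54.  63.  72.  80.  89.  97. 106. 115. 123. 132.
 141. 149. 158. 166. 175. 184. 192.]
```

Request:
{"fn": "step_arm", "kwargs": {
  "increments": [
    [[0, 0.8, 0], [0, 0, 0]],
    [[0, 0, -2], [0, 0, 0]],
    [[0, 0, -2], [0, 0, 0]],
    [[0, 0, -1], [0, 0, 0]],
    [[0, 0, -0.6], [0, 0, 0]],
    [[0, 0, -0.3], [0, 0, 0]],
    [[0, 0, -0.2], [0, 0, 0]],
    [[0, 0, 0], [0, 0, 0]],
    [[0, 0, 0], [0, 0, 0]],
    [[0, 0, 0], [0, 0, 0]]
  ]
}}

```text
clock: 32.45
tool_pos: [0.6168, -0.2914, 0.0072]
eef_rot: [-0.045, 0.999, -0.0, 0.0]
contact_force: [0.2, 0.8, -0.7]
opening: 0.155
finger_force: 24.9
```

Request:
{"fn": "step_arm", "kwargs": {
  "increments": [
    [[0, 0, -0.2], [0, 0, 0]],
    [[0, 0, -0.1], [0, 0, 0]],
    [[0, 0, -0.1], [0, 0, 0]],
    [[0, 0, 0], [0, 0, 0]],
    [[0, 0, 0], [0, 0, 0]],
    [[0, 0, 0], [0, 0, 0]],
    [[0, 0, 0], [0, 0, 0]],
    [[0, 0, 0], [0, 0, 0]],
    [[0, 0, 0], [0, 0, 0]],
    [[0, 0, 0], [0, 0, 0]]
  ]
}}

```text
clock: 33.45
tool_pos: [0.6164, -0.2913, 0.0028]
eef_rot: [-0.045, 0.999, 0.0, -0.0]
contact_force: [0.2, 0.7, 0.2]
opening: 0.156
finger_force: 24.9
```

Request:
{"fn": "step_arm", "kwargs": {
  "increments": [
    [[0, 0, 0], [0, 0, 0]],
    [[0, 0, 0], [0, 0, 0]],
    [[0, 0, 0], [0, 0, 0]],
    [[0, 0, 0], [0, 0, 0]],
    [[0, 0, 0], [0, 0, 0]],
    [[0, 0, 3], [0, 0, 0]],
    [[0, 0, 4], [0, 0, 0]],
    [[0, 0, 4], [0, 0, 0]],
    [[0, 0, 4], [0, 0, 0]],
    [[0, 0, 2], [0, 0, 0]]
  ],
  "fingers": 0.5
}}

```text
clock: 34.45
tool_pos: [0.6183, -0.2916, 0.1769]
eef_rot: [-0.045, 0.999, -0.001, 0.003]
contact_force: [-0.2, -0.1, 0.0]
opening: 0.496
finger_force: 0.0
```

```bash
python3 - <<'E'
from h import *
s=r.get_state(); print(s['tool_pos'],s['q'])
snap('wrist'); p,W=cloud('wrist'); hsv=cv2.cvtColor(p,cv2.COLOR_RGB2HSV).astype(int); H,S=hsv[...,0],hsv[...,1]; z=W[...,2]
o=(H>8)&(H<25)&(S>150)&(z>.01)&(z<.1); Q=W[o]; print(np.histogram(Q[:,2],12)); print(rect(W[o&(z>.04)]))
E
```

```text
[ 0.61829569 -0.29164262  0.1769374 ] [ 0.58498434  0.82257536 -0.42893518  1.39672977  0.37158241  0.99645365
  1.7366995 ]
(array([  28,   34, 2714,  209,   12,   15,   16,   17, 1082,    5,   23,
         96]), array([0.01016029, 0.01463162, 0.01910295, 0.02357429, 0.02804562,
       0.03251695, 0.03698829, 0.04145962, 0.04593096, 0.05040229,
       0.05487362, 0.05934496, 0.06381629]))
(array([ 598.5, -159.1]), array([285.1,  87.9]), 89.2)
```

Request:
{"fn": "step_arm", "kwargs": {
  "increments": [
    [[-1.2, 3.7, 3], [0, 0, -0.6]],
    [[-1.2, 3.7, 3], [0, 0, -0.6]],
    [[-1.2, 3.7, 2], [0, 0, -0.6]],
    [[-1.2, 3.7, 0], [0, 0, -0.6]],
    [[-1.2, 3.7, 0], [0, 0, -0.6]],
    [[-1.2, 3.7, 0], [0, 0, -0.6]],
    [[-1.2, 3.7, 0], [0, 0, -0.6]],
    [[-1.2, 3.7, 0], [0, 0, -0.6]],
    [[-1.2, 3.7, 0], [0, 0, -0.6]],
    [[-1.2, 3.7, 0], [0, 0, -0.6]]
  ]
}}

```text
clock: 35.5
tool_pos: [0.4955, 0.08, 0.2524]
eef_rot: [0.008, 1.0, -0.0, -0.0]
contact_force: [0.9, 0.5, 0.8]
opening: 0.499
finger_force: 0.0
```

Request:
{"fn": "step_arm", "kwargs": {
  "increments": [
    [[-1.2, 3.7, 0], [0, 0, 0]],
    [[-1.2, 3.7, 0], [0, 0, 0]],
    [[-1.2, 3.7, 0], [0, 0, 0]],
    [[-1.2, 3.7, 0], [0, 0, 0]],
    [[-1.2, 3.7, -2], [0, 0, 0]],
    [[-0.5, 3.7, -2], [0, 0, 0]],
    [[0, 0, -3], [0, 0, 0]],
    [[0, 0, -3], [0, 0, 0]],
    [[0, 0, -3], [0, 0, 0]],
    [[0, 0, 0], [0, 0, 0]]
  ]
}}

```text
clock: 36.5
tool_pos: [0.429, 0.2987, 0.1194]
eef_rot: [0.007, 1.0, -0.003, -0.003]
contact_force: [-0.1, -0.7, 0.4]
opening: 0.504
finger_force: 0.0
```

```bash
cat >> h.py <<'E'
def mods(name='wrist',zlo=.036):
    s=r.get_state(); print('tcp',np.round(s['tool_pos']*1000,1),'yaw',round(np.degrees(2*np.arctan2(s['eef_rot'][1],s['eef_rot'][0]))-90,2),s['contact_force'],'q7',s['q'][6])
    snap(name); p,W=cloud(name); hsv=cv2.cvtColor(p,cv2.COLOR_RGB2HSV).astype(int); H,S=hsv[...,0],hsv[...,1]; z=W[...,2]
    for n,c in(('blue',(H>98)&(H<115)&(S>150)),('orange',(H>8)&(H<25)&(S>150))):
        c=(c&(z>zlo)&(z<.075)).astype(np.uint8); k,l,st,ce=cv2.connectedComponentsWithStats(c)
        for i in range(1,k):
            if st[i,4]>60: print(n,st[i,4],np.round(ce[i]),*rect(W[l==i]),np.round(np.median(z[l==i])*1000,1))
E
python3 -c "
from h import *
mods()"
```

```text
tcp [429.  298.7 119.4] yaw 89.18 [-0.08997293 -0.67928399  0.41732076] q7 0.45575105451967995
blue 1605 [318. 244.] [432.6 299.8] [14.5 49.6] 89.0 48.4
blue 1912 [471. 246.] [435.5 402.8] [49.9 15. ] 1.0 48.1
orange 372 [322. 348.] [511.6 302.3] [13.9 10. ] 88.9 47.6
orange 113 [322. 403.] [554.1 301.6] [ 6.6 13.5] 1.5 48.6
```

Request:
{"fn": "step_arm", "kwargs": {
  "increments": [
    [[0.35, 0.1, -1], [0, 0, 0]],
    [[0, 0, -3], [0, 0, 0]],
    [[0, 0, -3], [0, 0, 0]],
    [[0, 0, -3], [0, 0, 0]],
    [[0, 0, -1.2], [0, 0, 0]],
    [[0, 0, -1], [0, 0, 0]],
    [[0, 0, 0], [0, 0, 0]],
    [[0, 0, 0], [0, 0, 0]],
    [[0, 0, 0], [0, 0, 0]],
    [[0, 0, 0], [0, 0, 0]]
  ]
}}

```text
clock: 37.55
tool_pos: [0.4355, 0.3021, 0.0016]
eef_rot: [0.008, 1.0, 0.001, 0.001]
contact_force: [-0.9, 1.4, 0.4]
opening: 0.498
finger_force: 0.0
```

Request:
{"fn": "step_arm", "kwargs": {
  "increments": [
    [[0, 0, 0], [0, 0, 0]],
    [[0, 0, 0], [0, 0, 0]],
    [[0, 0, 0], [0, 0, 0]],
    [[0, 0, 0], [0, 0, 0]],
    [[0, 0, 0], [0, 0, 0]],
    [[0, 0, 0], [0, 0, 0]],
    [[0, 0, 0], [0, 0, 0]],
    [[0, 0, 0], [0, 0, 0]],
    [[0, 0, 0], [0, 0, 0]],
    [[0, 0, 0], [0, 0, 0]]
  ],
  "fingers": 0,
  "grip_force": 25
}}

```text
clock: 38.55
tool_pos: [0.4349, 0.3015, 0.0008]
eef_rot: [0.008, 1.0, -0.0, -0.0]
contact_force: [-0.1, -1.3, 1.9]
opening: 0.153
finger_force: 25.0
```

Request:
{"fn": "step_arm", "kwargs": {
  "increments": [
    [[0, 0, 5], [0, 0, 0]],
    [[0, 0, 5], [0, 0, 0]],
    [[0, 0, 5], [0, 0, 0]],
    [[0, 0, 5], [0, 0, 0]],
    [[0, 0, 5], [0, 0, 0]],
    [[0.9, -3.6, 1], [0, 0, 1.3]],
    [[0.9, -3.6, 0], [0, 0, 1.3]],
    [[0.9, -3.6, 0], [0, 0, 1.3]],
    [[0.9, -3.6, 0], [0, 0, 1.2]],
    [[0.9, -3.6, 0], [0, 0, 1.2]]
  ]
}}

```text
clock: 39.55
tool_pos: [0.4799, 0.1204, 0.2606]
eef_rot: [-0.048, 0.999, 0.0, 0.0]
contact_force: [1.1, 0.2, -2.2]
opening: 0.158
finger_force: 25.0
```

Request:
{"fn": "step_arm", "kwargs": {
  "increments": [
    [[0.9, -3.6, 0], [0, 0, 0]],
    [[0.9, -3.6, 0], [0, 0, 0]],
    [[0, 0, 0], [4.4, 0.4, 0]],
    [[0, 0, 0], [4.4, 0.4, 0]],
    [[0, 0, 0], [4.4, 0.4, 0]],
    [[0, 0, -4], [0, 0, 0]],
    [[0, 0, -4], [0, 0, 0]],
    [[0, 0, -4], [0, 0, 0]],
    [[0, 0, 0], [0, 0, 0]],
    [[0, 0, 0], [0, 0, 0]]
  ]
}}

```text
clock: 40.55
tool_pos: [0.4979, 0.0502, 0.141]
eef_rot: [-0.047, 0.992, 0.116, -0.005]
contact_force: [0.6, 0.5, -1.6]
opening: 0.155
finger_force: 25.0
```

```bash
cat >> h.py <<'E'
def tip():
    from scipy.spatial.transform import Rotation as Ro
    s=r.get_state(); M=Ro.from_quat(s['eef_rot']).as_matrix(); print('tcp',np.round(s['tool_pos']*1000,1),'z',np.round(M[:,2],3),'y',np.round(M[:,1],3),'f',np.round(s['contact_force'],1),'op',round(s['opening'],3))
E
python3 -c "
from h import *
tip()"
```

```text
tcp [497.9  50.2 141. ] z [-0.022  0.229 -0.973] y [-0.093  0.969  0.23 ] f [ 0.6  0.5 -1.6] op 0.155
```

Request:
{"fn": "step_arm", "kwargs": {
  "increments": [
    [[0, -0.4, -2], [0, 0, 0]],
    [[0, 0, -3], [0, 0, 0]],
    [[0, 0, -3], [0, 0, 0]],
    [[0, 0, -2], [0, 0, 0]],
    [[0, 0, -1], [0, 0, 0]],
    [[0, 0, -0.5], [0, 0, 0]],
    [[0, 0, -0.5], [0, 0, 0]],
    [[0, 0, -0.4], [0, 0, 0]],
    [[0, 0, 0], [0, 0, 0]],
    [[0, 0, 0], [0, 0, 0]]
  ]
}}

```text
clock: 41.55
tool_pos: [0.4983, 0.0457, 0.0171]
eef_rot: [-0.047, 0.992, 0.115, -0.005]
contact_force: [-0.5, 0.1, -2.0]
opening: 0.156
finger_force: 25.0
```

Request:
{"fn": "step_arm", "kwargs": {
  "increments": [
    [[0, 0, 0], [0, 0, 0]],
    [[0, 0, 0], [0, 0, 0]],
    [[0, 0, 0], [0, 0, 0]],
    [[0, 0, 0], [0, 0, 0]],
    [[0, 0, 0], [0, 0, 0]],
    [[0, 0, 0], [0, 0, 0]],
    [[0, 0, 1], [0, 0, 0]],
    [[0, 0, 2], [0, 0, 0]],
    [[0, 0, 3], [0, 0, 0]],
    [[0, 0, 4], [0, 0, 0]]
  ],
  "fingers": 0.4
}}

```text
clock: 42.55
tool_pos: [0.4967, 0.0456, 0.1174]
eef_rot: [-0.047, 0.992, 0.115, -0.006]
contact_force: [1.2, 0.4, -0.5]
opening: 0.401
finger_force: 0.0
```

```bash
python3 -c "
from h import *
mods(zlo=.025)
p,W=cloud('wrist');cv2.imwrite('pics/w10.png',p[:,:,::-1])
z=W[...,2]
hsv=cv2.cvtColor(p,cv2.COLOR_RGB2HSV).astype(int);c=(hsv[...,0]>98)&(hsv[...,0]<115)&(hsv[...,1]>150)
for lo,hi in((.02,.038),(.05,.066)):
    m=c&(z>lo)&(z<hi)&(W[...,0]<.532)&(W[...,0]>.45)&(abs(W[...,1]-.05)<.05);Q=W[m]
    if len(Q)>30: A=np.c_[Q[:,:2]-[.495,.046],np.ones(len(Q))]; print(len(Q),rect(Q),np.linalg.lstsq(A,Q[:,2],rcond=None)[0])
"
```

```text
tcp [496.7  45.6 117.4] yaw 95.43 [ 1.24018755  0.35646797 -0.48107796] q7 1.3477039803833937
blue 6129 [284. 233.] [496.5  44.5] [70.3 45.9] 5.7 32.9
blue 3118 [294. 325.] [564.6  57.5] [40.6 53.8] 88.7 33.0
4117 (array([497.8,  46.2]), array([73.2, 49.1]), 5.4) [ 0.0019391  -0.00206097  0.03247619]
1808 (array([496.4,  44.2]), array([50.1, 14.3]), 4.7) [0.0016673  0.0901263  0.05824441]
```

Request:
{"fn": "step_arm", "kwargs": {
  "increments": [
    [[0, 0, 5], [0, 0, 0]],
    [[0, 0, 5], [-4.4, -0.4, 0]],
    [[0, 0, 4.5], [-4.4, -0.4, 0]],
    [[0, 0, 0], [-4.4, -0.4, 0]],
    [[-0.6, 3.6, 0], [0, 0, -0.7]],
    [[-0.6, 3.6, 0], [0, 0, -0.7]],
    [[-0.6, 3.6, 0], [0, 0, -0.7]],
    [[-0.6, 3.6, 0], [0, 0, -0.7]],
    [[-0.6, 3.6, 0], [0, 0, -0.7]],
    [[-0.6, 3.6, 0], [0, 0, -0.7]]
  ],
  "fingers": 0.5
}}

```text
clock: 43.6
tool_pos: [0.4611, 0.263, 0.2622]
eef_rot: [-0.011, 1.0, -0.0, 0.0]
contact_force: [0.6, -0.4, 0.5]
opening: 0.499
finger_force: 0.0
```

Request:
{"fn": "step_arm", "kwargs": {
  "increments": [
    [[-0.6, 3.6, 0], [0, 0, 0]],
    [[-0.6, 3.6, -1], [0, 0, 0]],
    [[-0.6, 3.6, -2], [0, 0, 0]],
    [[-0.7, 3.3, -2], [0, 0, 0]],
    [[0, 0, -3], [0, 0, 0]],
    [[0, 0, -3], [0, 0, 0]],
    [[0, 0, -3], [0, 0, 0]],
    [[0, 0, 0], [0, 0, 0]],
    [[0, 0, 0], [0, 0, 0]],
    [[0, 0, 0], [0, 0, 0]]
  ]
}}

```text
clock: 44.6
tool_pos: [0.4377, 0.4037, 0.1236]
eef_rot: [-0.011, 1.0, 0.001, 0.001]
contact_force: [0.8, 0.8, 1.0]
opening: 0.499
finger_force: 0.0
```

```bash
python3 -c "
from h import *
mods();tip()"
```

```text
tcp [437.7 403.7 123.6] yaw 91.22 [0.78700912 0.8127011  0.9713823 ] q7 0.4079865267518094
blue 1594 [315. 233.] [435.5 403.4] [49.9 14.6] 1.1 48.4
blue 765 [277. 339.] [517.9 377.4] [29.  14.6] 7.0 48.1
orange 110 [184. 330.] [511.7 308.9] [11.6  4.3] 22.4 42.1
tcp [437.8 403.7 123.7] z [ 0.002  0.003 -1.   ] y [-0.021  1.     0.003] f [0.3 0.6 0.3] op 0.502
```

Request:
{"fn": "step_arm", "kwargs": {
  "increments": [
    [[-0.2, 0, -2], [0, 0, 0]],
    [[0, 0, -3], [0, 0, 0]],
    [[0, 0, -3], [0, 0, 0]],
    [[0, 0, -2], [0, 0, 0]],
    [[0, 0, -1.3], [0, 0, 0]],
    [[0, 0, -0.9], [0, 0, 0]],
    [[0, 0, 0], [0, 0, 0]],
    [[0, 0, 0], [0, 0, 0]],
    [[0, 0, 0], [0, 0, 0]],
    [[0, 0, 0], [0, 0, 0]]
  ]
}}

```text
clock: 45.65
tool_pos: [0.4354, 0.4031, 0.0006]
eef_rot: [-0.011, 1.0, 0.001, 0.001]
contact_force: [-0.0, 0.1, 0.8]
opening: 0.498
finger_force: 0.0
```

Request:
{"fn": "step_arm", "kwargs": {
  "increments": [
    [[0, 0, 0], [0, 0, 0]],
    [[0, 0, 0], [0, 0, 0]],
    [[0, 0, 0], [0, 0, 0]],
    [[0, 0, 0], [0, 0, 0]],
    [[0, 0, 0], [0, 0, 0]],
    [[0, 0, 0], [0, 0, 0]],
    [[0, 0, 0], [0, 0, 0]],
    [[0, 0, 0], [0, 0, 0]],
    [[0, 0, 0], [0, 0, 0]],
    [[0, 0, 0], [0, 0, 0]]
  ],
  "fingers": 0,
  "grip_force": 25
}}

```text
clock: 46.65
tool_pos: [0.435, 0.403, -0.0002]
eef_rot: [-0.011, 1.0, 0.0, 0.0]
contact_force: [0.1, 1.2, 0.4]
opening: 0.154
finger_force: 25.0
```

Request:
{"fn": "step_arm", "kwargs": {
  "increments": [
    [[0, 0, 5], [0, 0, 0]],
    [[0, 0, 5], [0, 0, 0]],
    [[0, 0, 5], [0, 0, 0]],
    [[0, 0, 5], [0, 0, 0]],
    [[0, 0, 5], [0, 0, 0]],
    [[0.5, -3.6, 1], [0, 0, 1.1]],
    [[0.5, -3.6, 0], [0, 0, 1.1]],
    [[0.5, -3.6, 0], [0, 0, 1]],
    [[0.5, -3.6, 0], [0, 0, 1]],
    [[0.5, -3.6, 0], [0, 0, 0]]
  ]
}}

```text
clock: 47.65
tool_pos: [0.4593, 0.2203, 0.2593]
eef_rot: [-0.047, 0.999, -0.001, -0.001]
contact_force: [0.5, -0.2, -1.2]
opening: 0.157
finger_force: 25.0
```

Request:
{"fn": "step_arm", "kwargs": {
  "increments": [
    [[0.6, -3.6, 0], [0, 0, 0]],
    [[0.6, -3.6, 0], [0, 0, 0]],
    [[0.6, -3.6, 0], [0, 0, 0]],
    [[0.6, -3.6, 0], [0, 0, 0]],
    [[0.6, -3.6, 0], [0, 0, 0]],
    [[0.6, -3.6, 0], [0, 0, 0]],
    [[0.5, -1.9, -3], [0, 0, 0]],
    [[0, 0, -5], [0, 0, 0]],
    [[0, 0, -4], [0, 0, 0]],
    [[0, 0, 0], [0, 0, 0]]
  ]
}}

```text
clock: 48.65
tool_pos: [0.4962, -0.0135, 0.1355]
eef_rot: [-0.047, 0.999, -0.0, -0.006]
contact_force: [-0.4, -0.0, -0.7]
opening: 0.156
finger_force: 25.0
```

```bash
python3 -c "
from h import *
tip();mods(zlo=.025)"
```

```text
tcp [496.2 -13.5 135.5] z [-0.012 -0.001 -1.   ] y [-0.095  0.996 -0.   ] f [-0.4 -0.  -0.7] op 0.156
tcp [496.2 -13.5 135.5] yaw 95.43 [-0.38414656 -0.00845658 -0.67625002] q7 1.1549783542705865
blue 4792 [395. 235.] [496.1  44.5] [69.3 46.1] 5.6 33.1
blue 763 [394. 299.] [548.4  53.3] [17.4 40.5] 5.9 32.2
```

Request:
{"fn": "step_arm", "kwargs": {
  "increments": [
    [[0.4, 0.2, 0], [0, 0, 0]],
    [[0, 0, -3], [0, 0, 0]],
    [[0, 0, -3], [0, 0, 0]],
    [[0, 0, -3], [0, 0, 0]],
    [[0, 0, 0], [0, 0, 0]],
    [[0, 0, 0], [0, 0, 0]],
    [[0, 0, 0], [0, 0, 0]],
    [[0, 0, 0], [0, 0, 0]],
    [[0, 0, 0], [0, 0, 0]],
    [[0, 0, 0], [0, 0, 0]]
  ]
}}

```text
clock: 49.7
tool_pos: [0.5053, -0.0104, 0.0504]
eef_rot: [-0.047, 0.999, 0.0, 0.001]
contact_force: [0.2, 0.8, -1.5]
opening: 0.16
finger_force: 25.0
```

Request:
{"fn": "step_arm", "kwargs": {
  "increments": [
    [[-0.5, -0.1, 0], [0, 0, 0]],
    [[0, 0, 0], [0, 0, 0]],
    [[0, 0, -1.5], [0, 0, 0]],
    [[0, 0, -1.2], [0, 0, 0]],
    [[0, 0, -0.6], [0, 0, 0]],
    [[0, 0, -0.4], [0, 0, 0]],
    [[0, 0, -0.2], [0, 0, 0]],
    [[0, 0, 0], [0, 0, 0]],
    [[0, 0, 0], [0, 0, 0]],
    [[0, 0, 0], [0, 0, 0]]
  ]
}}

```text
clock: 50.7
tool_pos: [0.5002, -0.0113, 0.0111]
eef_rot: [-0.047, 0.999, 0.0, 0.0]
contact_force: [-0.5, -0.6, -1.1]
opening: 0.157
finger_force: 25.0
```

Request:
{"fn": "step_arm", "kwargs": {
  "increments": [
    [[0, 0, 0], [0, 0, 0]],
    [[0, 0, 0], [0, 0, 0]],
    [[0, 0, 0], [0, 0, 0]],
    [[0, 0, 0], [0, 0, 0]],
    [[0, 0, 0], [0, 0, 0]],
    [[0, 0, 0], [0, 0, 0]],
    [[0, 0, 1], [0, 0, 0]],
    [[0, 0, 2], [0, 0, 0]],
    [[0, 0, 3], [0, 0, 0]],
    [[0, 0, 4], [0, 0, 0]]
  ],
  "fingers": 0.35
}}

```text
clock: 51.7
tool_pos: [0.4987, -0.0114, 0.1115]
eef_rot: [-0.048, 0.999, -0.0, -0.001]
contact_force: [0.3, -0.0, 0.1]
opening: 0.349
finger_force: 0.0
```

```bash
python3 -c "
from h import *
tip();mods(zlo=.025)"
```

```text
tcp [498.7 -11.4 111.5] z [-0.003 -0.    -1.   ] y [-0.095  0.995 -0.   ] f [ 0.3 -0.   0.1] op 0.349
tcp [498.7 -11.4 111.5] yaw 95.46 [ 0.32226487 -0.01145913  0.05871763] q7 1.1095445135514241
blue 6272 [315. 238.] [501.  -11.8] [70.1 45.9] 5.5 32.9
blue 6406 [397. 239.] [496.4  44.4] [70.  46.4] 5.4 32.9
blue 461 [412. 309.] [546.1  67.1] [27.8 17.3] 40.5 32.3
```

Request:
{"fn": "step_arm", "kwargs": {
  "increments": [
    [[0, 0, 5], [0, 0, 0]],
    [[0, 0, 5], [0, 0, 0]],
    [[0, 0, 5], [0, 0, 0]],
    [[0.3, 3.5, 0], [0, 0, 0]],
    [[0.3, 3.5, 0], [0, 0, 0]],
    [[0.3, 3.5, 0], [0, 0, 0]],
    [[0.3, 3.5, 0], [0, 0, 0]],
    [[0.3, 3.5, 0], [0, 0, 0]],
    [[0.3, 3.5, 0], [0, 0, 0]],
    [[0.3, 3.5, 0], [0, 0, 0]]
  ],
  "fingers": 0.5
}}

```text
clock: 52.75
tool_pos: [0.5206, 0.2348, 0.2612]
eef_rot: [-0.047, 0.999, -0.0, 0.0]
contact_force: [0.9, 0.4, -0.1]
opening: 0.499
finger_force: 0.0
```

Request:
{"fn": "step_arm", "kwargs": {
  "increments": [
    [[0.3, 3.5, 0], [0, 0, 0.5]],
    [[0.3, 3.5, -1], [0, 0, 0.5]],
    [[0.3, 3.5, -2], [0, 0, 0]],
    [[0, 3.6, -2], [0, 0, 0]],
    [[0, 0, -3], [0, 0, 0]],
    [[0, 0, -3], [0, 0, 0]],
    [[0, 0, -3], [0, 0, 0]],
    [[0, 0, 0], [0, 0, 0]],
    [[0, 0, 0], [0, 0, 0]],
    [[0, 0, 0], [0, 0, 0]]
  ]
}}

```text
clock: 53.75
tool_pos: [0.5309, 0.3757, 0.1229]
eef_rot: [-0.056, 0.998, 0.001, 0.001]
contact_force: [-0.6, 0.3, 0.0]
opening: 0.5
finger_force: 0.0
```

```bash
python3 -c "
from h import *
mods();tip()"
```

```text
tcp [530.9 375.7 122.9] yaw 96.41 [-0.63675838  0.27359191  0.0300498 ] q7 0.6356273333672412
blue 1597 [319. 234.] [528.8 378.5] [49.6 14.4] 6.2 48.3
orange 1819 [207. 226.] [532. 302.] [15.1 49.8] 88.8 48.3
tcp [530.9 375.7 122.9] z [ 0.003  0.003 -1.   ] y [-0.112  0.994  0.002] f [ 0.7  0.1 -0.2] op 0.503
```

Request:
{"fn": "step_arm", "kwargs": {
  "increments": [
    [[-0.2, 0.3, -2], [0, 0, 0]],
    [[0, 0, -3], [0, 0, 0]],
    [[0, 0, -3], [0, 0, 0]],
    [[0, 0, -2], [0, 0, 0]],
    [[0, 0, -1.3], [0, 0, 0]],
    [[0, 0, -0.9], [0, 0, 0]],
    [[0, 0, 0], [0, 0, 0]],
    [[0, 0, 0], [0, 0, 0]],
    [[0, 0, 0], [0, 0, 0]],
    [[0, 0, 0], [0, 0, 0]]
  ]
}}

```text
clock: 54.8
tool_pos: [0.5285, 0.3782, -0.0003]
eef_rot: [-0.056, 0.998, 0.001, 0.001]
contact_force: [0.3, 0.4, -0.2]
opening: 0.5
finger_force: 0.0
```

Request:
{"fn": "step_arm", "kwargs": {
  "increments": [
    [[0, 0, 0], [0, 0, 0]],
    [[0, 0, 0], [0, 0, 0]],
    [[0, 0, 0], [0, 0, 0]],
    [[0, 0, 0], [0, 0, 0]],
    [[0, 0, 0], [0, 0, 0]],
    [[0, 0, 0], [0, 0, 0]],
    [[0, 0, 0], [0, 0, 0]],
    [[0, 0, 0], [0, 0, 0]],
    [[0, 0, 0], [0, 0, 0]],
    [[0, 0, 0], [0, 0, 0]]
  ],
  "fingers": 0,
  "grip_force": 25
}}

```text
clock: 55.8
tool_pos: [0.5279, 0.3779, -0.0012]
eef_rot: [-0.056, 0.998, 0.0, 0.0]
contact_force: [-0.8, 0.8, 0.2]
opening: 0.156
finger_force: 25.0
```

Request:
{"fn": "step_arm", "kwargs": {
  "increments": [
    [[0, 0, 5], [0, 0, 0]],
    [[0, 0, 5], [0, 0, 0]],
    [[0, 0, 5], [0, 0, 0]],
    [[0, 0, 5], [0, 0, 0]],
    [[0, 0, 5], [0, 0, 0]],
    [[0.5, -3.5, 1], [0, 0, -0.5]],
    [[0.5, -3.5, 0], [0, 0, -0.5]],
    [[0.5, -3.5, 0], [0, 0, 0]],
    [[0.5, -3.5, 0], [0, 0, 0]],
    [[0.5, -3.5, 0], [0, 0, 0]]
  ]
}}

```text
clock: 56.8
tool_pos: [0.5525, 0.2005, 0.2583]
eef_rot: [-0.047, 0.999, -0.001, -0.001]
contact_force: [0.3, 0.0, -1.4]
opening: 0.155
finger_force: 25.0
```

Request:
{"fn": "step_arm", "kwargs": {
  "increments": [
    [[0.5, -3.5, 0], [0, 0, 0]],
    [[0.5, -3.5, 0], [0, 0, 0]],
    [[0.5, -3.5, 0], [0, 0, 0]],
    [[0.5, -3.5, 0], [0, 0, 0]],
    [[0.5, -3.5, 0], [0, 0, 0]],
    [[0.4, -3.2, 0], [0, 0, 0]],
    [[0, 0, -3], [0, 0, 0]],
    [[0, 0, -4], [0, 0, 0]],
    [[0, 0, -4], [0, 0, 0]],
    [[0, 0, -4], [0, 0, 0]]
  ]
}}

```text
clock: 57.8
tool_pos: [0.5814, -0.005, 0.1072]
eef_rot: [-0.047, 0.999, -0.0, -0.0]
contact_force: [0.1, 0.5, -1.4]
opening: 0.159
finger_force: 25.0
```

Request:
{"fn": "step_arm", "kwargs": {
  "increments": [
    [[0, 0, -4], [0, 0, 0]],
    [[0, 0, -2], [0, 0, 0]],
    [[0, 0, 0], [0, 0, 0]],
    [[0, 0, 0], [0, 0, 0]],
    [[0, 0, 0], [0, 0, 0]],
    [[0, 0, 0], [0, 0, 0]],
    [[0, 0, 0], [0, 0, 0]],
    [[0, 0, 0], [0, 0, 0]],
    [[0, 0, 0], [0, 0, 0]],
    [[0, 0, 0], [0, 0, 0]]
  ]
}}

```text
clock: 58.8
tool_pos: [0.5819, -0.0043, 0.0489]
eef_rot: [-0.047, 0.999, 0.0, 0.0]
contact_force: [-0.3, -0.1, -1.9]
opening: 0.157
finger_force: 25.0
```

Request:
{"fn": "step_arm", "kwargs": {
  "increments": [
    [[0, 0, 0], [0, 0, 0]],
    [[0, 0, -1.5], [0, 0, 0]],
    [[0, 0, -1.2], [0, 0, 0]],
    [[0, 0, -0.6], [0, 0, 0]],
    [[0, 0, -0.4], [0, 0, 0]],
    [[0, 0, -0.1], [0, 0, 0]],
    [[0, 0, 0], [0, 0, 0]],
    [[0, 0, 0], [0, 0, 0]],
    [[0, 0, 0], [0, 0, 0]],
    [[0, 0, 0], [0, 0, 0]]
  ]
}}

```text
clock: 59.8
tool_pos: [0.5821, -0.0043, 0.0111]
eef_rot: [-0.047, 0.999, 0.0, 0.0]
contact_force: [0.2, -0.2, -1.6]
opening: 0.157
finger_force: 25.0
```

Request:
{"fn": "step_arm", "kwargs": {
  "increments": [
    [[0, 0, 0], [0, 0, 0]],
    [[0, 0, 0], [0, 0, 0]],
    [[0, 0, 0], [0, 0, 0]],
    [[0, 0, 0], [0, 0, 0]],
    [[0, 0, 0], [0, 0, 0]],
    [[0, 0, 0], [0, 0, 0]],
    [[0, 0, 1], [0, 0, 0]],
    [[0, 0, 2], [0, 0, 0]],
    [[0, 0, 3], [0, 0, 0]],
    [[0, 0, 4], [0, 0, 0]]
  ],
  "fingers": 0.35
}}

```text
clock: 60.8
tool_pos: [0.5807, -0.0044, 0.1113]
eef_rot: [-0.048, 0.999, -0.0, -0.001]
contact_force: [0.6, -0.2, -0.9]
opening: 0.352
finger_force: 0.0
```

```bash
python3 -c "
from h import *
tip();mods(zlo=.025)"
```

```text
tcp [580.7  -4.4 111.3] z [-0.003 -0.    -1.   ] y [-0.095  0.995  0.   ] f [ 0.6 -0.2 -0.9] op 0.352
tcp [580.7  -4.4 111.3] yaw 95.45 [ 0.63940119 -0.20363449 -0.86150035] q7 1.1544694157412807
blue 7985 [316. 112.] [501.1 -11.5] [68.8 45.5] 5.5 32.8
blue 8238 [405. 114.] [496.7  44.5] [69.6 46.5] 5.5 33.0
blue 6509 [400. 235.] [575.2  53.4] [69.7 46.3] 5.4 33.0
blue 6244 [314. 239.] [583.4  -4.7] [70.2 46.1] 5.4 32.9
```

All four bays hold level blue modules. Now I go behind the lid with closed fingers.

Request:
{"fn": "step_arm", "kwargs": {
  "increments": [
    [[0, 0, 5], [0, 0, 0]],
    [[0, 0, 5], [0, 0, 0]],
    [[0, 0, 5], [0, 0, 0]],
    [[-0.9, 3.3, 1], [0, 0, 0]],
    [[-0.9, 3.3, 0], [0, 0, 0]],
    [[-0.9, 3.3, 0], [0, 0, 0]],
    [[-0.9, 3.3, 0], [0, 0, 0]],
    [[-0.9, 3.3, 0], [0, 0, 0]],
    [[-0.9, 3.3, 0], [0, 0, 0]],
    [[-0.8, 3.3, 0], [0, 0, 0]]
  ],
  "fingers": 0
}}

```text
clock: 61.85
tool_pos: [0.5192, 0.2279, 0.2714]
eef_rot: [-0.048, 0.999, 0.0, 0.0]
contact_force: [1.2, -0.5, 1.1]
opening: 0.006
finger_force: 0.0
```

Request:
{"fn": "step_arm", "kwargs": {
  "increments": [
    [[0, 0, 0], [0, 0, 0]],
    [[0, 0, -3], [0, 0, 0]],
    [[0, 0, -3], [0, 0, 0]],
    [[0, 0, -3], [0, 0, 0]],
    [[0, 0, -2], [0, 0, 0]],
    [[0, 0, 0], [0, 0, 0]],
    [[0, 0, 0], [0, 0, 0]],
    [[0, 0, 0], [0, 0, 0]],
    [[0, 0, 0], [0, 0, 0]],
    [[0, 0, 0], [0, 0, 0]]
  ]
}}

```text
clock: 62.85
tool_pos: [0.5205, 0.227, 0.1617]
eef_rot: [-0.047, 0.999, 0.0, 0.001]
contact_force: [-0.0, 0.1, -0.1]
opening: 0.004
finger_force: 0.0
```

```bash
python3 -c "
from h import *
tip()
for n in('scene','top'):
    snap(n);p,W=cloud(n); d=W-np.array([.5318,.0967,.074]); c,s=np.cos(np.radians(5.4)),np.sin(np.radians(5.4))
    X=d[...,0]*c+d[...,1]*s; Y=-d[...,0]*s+d[...,1]*c; Z=d[...,2]
    m=(abs(X)<.08)&(abs(X)>.05)&(Z>.03)&(Z<.16)&(Y>-.03)&(Y<.11); print(n,m.sum(),'zmax',np.percentile(Z[m],[90,99]),'Y',np.percentile(Y[m],[50,99]), np.polyfit(Z[m],Y[m],1))
"
```

```text
tcp [520.5 227.  161.7] z [ 0.002  0.001 -1.   ] y [-0.094  0.996  0.001] f [-0.   0.1 -0.1] op 0.004
scene 896 zmax [0.12338999 0.13066655] Y [0.04694655 0.07804499] [ 0.5926497  -0.00257167]
top 404 zmax [0.12779188 0.13195417] Y [0.05106606 0.08177321] [ 0.61175228 -0.0035823 ]
```

Request:
{"fn": "step_arm", "kwargs": {
  "increments": [
    [[0, 0, -1.5], [0, 0, 0]],
    [[0.1, -1.2, 0], [0, 0, 0]],
    [[0.1, -1.2, 0], [0, 0, 0]],
    [[0.1, -1.2, 0], [0, 0, 0]],
    [[0.1, -1.2, 0], [0, 0, 0]],
    [[0.1, -1.2, 0], [0, 0, 0]],
    [[0.1, -1.2, 0], [0, 0, 0]],
    [[0.1, -1.2, 0], [0, 0, 0]],
    [[0.1, -1.2, 0], [0, 0, 0]],
    [[0.1, -1.2, 0], [0, 0, 0]]
  ]
}}

```text
clock: 63.95
tool_pos: [0.529, 0.1171, 0.1457]
eef_rot: [-0.047, 0.999, -0.0, -0.0]
contact_force: [0.3, 1.9, 2.4]
opening: 0.005
finger_force: 1.2
```

```bash
python3 -c "
from h import *
tip();lid()"
```

```text
tcp [529.  117.1 145.7] z [-0. -0. -1.] y [-0.094  0.996 -0.   ] f [0.3 1.9 2.4] op 0.005
scene 1102 lid angle top face pct [1.244 1.422 1.474]
top 40 lid angle top face pct [-0.087 -0.049 -0.034]
```

Request:
{"fn": "step_arm", "kwargs": {
  "increments": [
    [[0.1, -1.6, 0], [0, 0, 0]],
    [[0.1, -1.05, -0.15], [0, 0, 0]],
    [[0.1, -1, -0.3], [0, 0, 0]],
    [[0.1, -1, -0.4], [0, 0, 0]],
    [[0.1, -0.95, -0.5], [0, 0, 0]],
    [[0.1, -0.9, -0.6], [0, 0, 0]],
    [[0.1, -0.85, -0.65], [0, 0, 0]],
    [[0, -0.75, -0.75], [0, 0, 0]],
    [[0.1, -0.7, -0.8], [0, 0, 0]],
    [[0, -0.6, -0.9], [0, 0, 0]]
  ]
}}

```text
clock: 65.05
tool_pos: [0.5371, 0.0238, 0.0945]
eef_rot: [-0.047, 0.999, -0.0, 0.0]
contact_force: [0.9, -0.2, 2.5]
opening: 0.004
finger_force: 0.8
```

```bash
python3 -c "
from h import *
tip();lid()"
```

```text
tcp [537.1  23.8  94.5] z [ 0. -0. -1.] y [-0.094  0.996 -0.   ] f [ 0.9 -0.2  2.5] op 0.004
scene 653 lid angle top face pct [0.065 0.507 1.069]
top 999 lid angle top face pct [0.443 0.484 0.533]
```

Request:
{"fn": "step_arm", "kwargs": {
  "increments": [
    [[0, -0.3, -0.6], [0, 0, 0]],
    [[0, -0.3, -0.6], [0, 0, 0]],
    [[0, -0.3, -0.6], [0, 0, 0]],
    [[0, -0.2, -0.6], [0, 0, 0]],
    [[0, -0.2, -0.6], [0, 0, 0]],
    [[0, -0.1, -0.6], [0, 0, 0]],
    [[0, -0.1, -0.5], [0, 0, 0]],
    [[0, 0, -0.3], [0, 0, 0]],
    [[0, 0, -0.2], [0, 0, 0]],
    [[0, 0, 0], [0, 0, 0]]
  ]
}}

```text
clock: 66.15
tool_pos: [0.5365, 0.0095, 0.0492]
eef_rot: [-0.047, 0.999, -0.0, -0.0]
contact_force: [0.1, 0.2, 0.4]
opening: 0.002
finger_force: 0.3
```

```bash
python3 -c "
from h import *
tip();lid()"
```

```text
tcp [536.5   9.5  49.2] z [-0.001 -0.001 -1.   ] y [-0.095  0.996 -0.   ] f [0.1 0.2 0.4] op 0.002
scene 1096 lid angle top face pct [-0.012  0.011  0.057]
top 1242 lid angle top face pct [-0.037  0.012  0.09 ]
```

Request:
{"fn": "step_arm", "kwargs": {
  "increments": [
    [[0, 0, -0.1], [0, 0, 0]],
    [[0, 0, -0.1], [0, 0, 0]],
    [[0, 0, -0.1], [0, 0, 0]],
    [[0, 0, 0], [0, 0, 0]],
    [[0, 0, 0], [0, 0, 0]],
    [[0, 0, 0], [0, 0, 0]],
    [[0, 0, 0], [0, 0, 0]],
    [[0, 0, 0], [0, 0, 0]],
    [[0, 0, 0], [0, 0, 0]],
    [[0, 0, 0], [0, 0, 0]]
  ]
}}

```text
clock: 67.25
tool_pos: [0.5366, 0.0095, 0.049]
eef_rot: [-0.047, 0.999, -0.001, 0.0]
contact_force: [-6.9, -0.9, 28.2]
opening: 0.005
finger_force: 14.1
```

Firm contact at 28 N with no travel, so the lid is shut. I'll lift off and check everything.

Request:
{"fn": "step_arm", "kwargs": {
  "increments": [
    [[0, 0, 0.5], [0, 0, 0]],
    [[0, 0, 2], [0, 0, 0]],
    [[0, 0, 4], [0, 0, 0]],
    [[0, 0, 4], [0, 0, 0]],
    [[0, 0, 4], [0, 0, 0]],
    [[-1, 4, 2], [0, 0, 0]],
    [[-1, 4, 0], [0, 0, 0]],
    [[-1, 4, 0], [0, 0, 0]],
    [[-1, 4, 0], [0, 0, 0]],
    [[-1, 4, 0], [0, 0, 0]]
  ]
}}

```text
clock: 68.25
tool_pos: [0.4861, 0.2111, 0.2111]
eef_rot: [-0.047, 0.999, -0.0, -0.0]
contact_force: [0.4, 0.8, -0.5]
opening: 0.006
finger_force: 0.0
```

```bash
python3 - <<'E'
from h import *
tip(); lid(); p,W=cloud('top'); cv2.imwrite('pics/tend.png',p[:,:,::-1])
z=W[...,2]; S=cv2.cvtColor(p,cv2.COLOR_RGB2HSV)[...,1]
d=W-np.array([.5389,.021,.082]); c,s=np.cos(np.radians(5.4)),np.sin(np.radians(5.4)); Y=-d[...,0]*s+d[...,1]*c; X=d[...,0]*c+d[...,1]*s
m=(abs(X)<.08)&(abs(Y)<.06)&(abs(d[...,2])<.04); print('lid plane',m.sum(),np.polyfit(Y[m],d[...,2][m],1))
m=box(W,395,510,262,325)&(z>.02)&(z<.04); print('blade',m.sum(),rect(W[m]))
m=box(W,265,360,130,210)&(z>.02); print('meter',rect(W[m])); m=box(W,385,425,150,200)&(z>.05);print('sol',rect(W[m])); m=box(W,230,270,180,215)&(z>.03);print('reel',rect(W[m]))
H=cv2.cvtColor(p,cv2.COLOR_RGB2HSV)[...,0]; o=(H>8)&(H<25)&(S>150)
for n,b in(('ox',box(W,435,495,200,258)),('oy',box(W,180,258,236,328))):
    m=b&o&(z>.038)&(z<.06); print(n,m.sum(),rect(W[m]) if m.sum()>5 else '')
E
```

```text
tcp [486.1 211.1 211.1] z [-0. -0. -1.] y [-0.095  0.996 -0.   ] f [ 0.4  0.8 -0.5] op 0.006
scene 1490 lid angle top face pct [-0.01   0.011  0.043]
top 2261 lid angle top face pct [-0.027  0.007  0.052]
lid plane 3211 [0.00122409 0.00082145]
blade 301 (array([ 456.4, -252.8]), array([ 19.1, 168.3]), 2.3)
meter (array([764.8,  98.3]), array([190.1,  91.8]), 59.9)
sol (array([ 740. , -127.6]), array([55.8, 50.1]), 53.5)
reel (array([698.8, 260.4]), array([61.8, 60.7]), 89.1)
ox 130 (array([ 616.5, -291.9]), array([49.7, 16.3]), 4.4)
oy 0
```

View pics/tend.png

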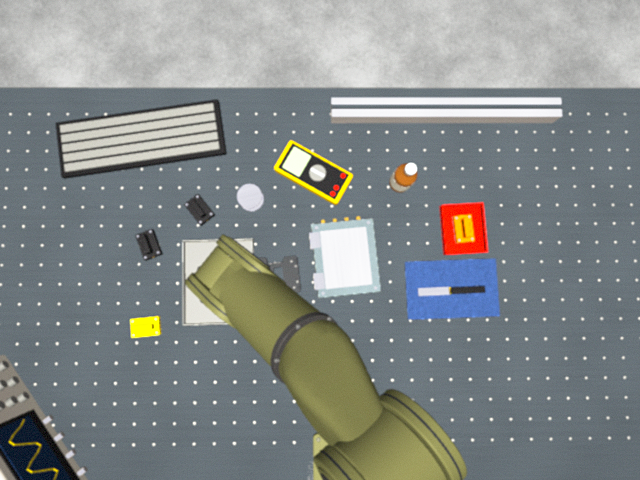

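The final view shows the lid shut flat (346,258), the blade on the mat (452,291) and the orange module upright in the red tray (465,229). The meter, bottle and reel have not moved. The stock orange is hidden under the arm here, but it was in place at pickup. Handing in.

```bash
python3 -c "
from plant import r
print(r.finish_job())"
```

```text
the job is handed in; nothing more can be done
None
```

I handed the job in at about 68 s; no verdict came back, but my last checks met every goal: lid shut, four blue modules seated, the box's orange module upright in the red tray, the blade back on its mat and the bystanders unmoved. The stock's orange module was last seen in its place at the final pickup, since the arm hid it in the closing picture.

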